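Pull out a carton's spout and pour freshener balls into the tray

ROBOT

A 6-joint arm with a two-finger parallel gripper is mounted at the origin on the work surface. World frame = base frame: x ahead of the robot, y to its left, z up, the work surface at z = 0. Lengths are in m, angles in rad, forces in N, time in s.
With the tool pointing down it reaches from about 0.35 to 0.85 m from the base axis. Payload 8.1 kg.
Tool frame: the origin (TCP) lies at the very end of the fingers, on their centre line; the grasp point (between the pads) lies robot.hold_point_z behind it (robot.hold_point_z is the distance from the TCP to the grasp point, in m); z points along the fingers, y is the direction in which the jaws open and shut (so a half turn about z gives the same grasp; the last joint's range is limited). The gripper opens to 93 mm and grips with 3 to 60 N. Pads are 15 mm wide; open, the fingers measure 128 mm over their backs; the gripper's body (75 mm by 188 mm) begins 65 mm behind the grasp point.
Start: joints at [-1.283, 0.13, 1.488, -0, 1.523, -0.085], TCP at [0.219, -0.559, 0.219] pointing down, gripper open.
Joint ranges: [-2.96, 2.96], [-0.89, 2.26], [0.02, 2.5], [-1.34, 4.48], [0, 2.73], [-2.66, 2.66]. Speed limits (rad/s): [2.39, 2.39, 2.79, 3.14, 3.14, 3.14].

INTERFACE

Orientations are given as a rotation vector (axis times angle).
In Python, from plant import robot, cams gives the robot as it stands. The module is installed in compiled form; this text tells all that it offers.
- The arm moves only by the tool step_arm, never from a script. Its argument "deltas" is a list of rows, each an object with "offset": the shift along the tool's x, y, z in cm, a list of three; "roll": the turn about the tool's z in rad. In form: [{"offset": [x, y, z], "roll": roll}, ...]. A call has 1 to 12 rows; each row shifts and turns the commanded pose from where the row before left it, along the tool's axes as they then stand; what a row does not reach is not made up. A row lasts 1/8 s, in which the tool goes at most 62.5 mm and 10.7 degrees, less where a joint would pass 70% of its speed; a pose out of reach is approached as far as the arm can. A call with a gripper value outside its range is refused whole. "fingers" is the finger opening in cm, from 0 to 9.3, set as the call begins (left out, the last holds). The fingers move at their own pace and stop on an object; "grip_force" is the grip in N (left out, the last holds). Time passes only in rows, so rows that do not move let the fingers close. It gives the time, the measured TCP pose, the force and the opening at its end, in the units of the state.
- robot.read_state(): the state, without advancing time (a new reading comes with each control period).
- cams.read_camera(name): name is "scene" or "top"; returns a dict with "pixels" (480x640x3 uint8, red, green, blue), "fx", "fy", "cx", "cy" (pixels), "extrinsics" (4x4, takes a point from world to camera coordinates). Camera axes: x right, y down, z forward; pixel columns grow to the right and rows downward; lengths in m; the calibration is good to about 2 mm. A picture is of the moment at which its call begins. There is no depth.
- robot.close_job(): hands the job in, once; it reports no verdict.
Trained networks look in a picture, given as the dict that the camera call returned (one of the last four; its "shot" number tells which), for a name from the list of things; names that differ only in an ending like _2 or _b are one class to them, and where a whole thing is asked for, a point or a joint stands for the part that bears it (a point fixed in the world has none). Each returns a list of dicts, best first, with "score" (0 to 1); they miss things now and then, are a little off and sometimes report something else, mostly with a low value. They report only what shows in the picture. A call takes as long as a camera call. They do not tell look-alikes from the thing itself.
- cams.boxes_of(picture, thing): "xy" ([column, row] in pixels, amid what is visible of it).
- cams.silhouettes(picture, thing): "mask" (480x640 bool, what is visible of it) and "xy" ([column, row] in pixels, amid what is visible of it).
- cams.pinpoint(picture, thing): "xy" ([column, row] in pixels: a listed point, or the origin of a listed thing).
The state is a dict: "t": time; "q": joint angles; "dq": joint speeds; "joint_torque": joint torques, N m; "tool_pos": TCP position; "orientation": TCP orientation; "force": force on the tool from outside, world axes, zero at the start; "wrist_torque": the same for the moment, N m; "opening": finger opening in m.
Only numpy, scipy, OpenCV 4.12 (cv2) and the standard library are available. Lean on these libraries where they do the work, as an engineer would, in place of code of your own. Each camera call takes 0.05 s, during which the arm holds its last target. There are 200 camera calls.

TASK

Pull the folded spout of the small carton fully out by its orange tab while the carton stands on the ledge, then lift the carton and tip it so that at least two of the clay shoe-freshener balls inside, one for each shoe, pour through the spout into the aluminium tray. Stand the carton upright on the ledge again, clear of the tray, and let go; spill no balls outside the tray (some may stay in the carton), and leave the two tins, the shoe brush and the dispenser bottle where they are.

Things in the scene. Friction and masses are not known exactly. Their poses are not given: they have to be found in the camera images.
- carton: cream and teal cardboard carton, 66 mm (its x) by 64 mm (its y) by 88 mm tall, stiff 2.5 mm walls, closed flat top, 80 to 150 g plus 66 g of balls lying about 38 mm deep; origin at the centre of its underside, z up. Its -x side carries the spout, and at first faces roughly towards the robot (yaw within 0.5 rad). It stands upright on the ledge; grip it from above across its 64 mm y width
- carton_top (a point): centre of the carton's flat teal top, 88 mm above its underside; axes as the carton. The side faces are smooth and can be gripped at any height, well at 30 mm below the top. The spout opening in the -x side is 55 mm wide and reaches from 30 to 84 mm above the underside; below it the wall is closed
- spout (a joint): angle of the spout: a board panel 58 mm wide, hinged along its lower edge on the carton's -x side, 30 mm above the underside (hinge parallel to the carton's y). 0 = folded flat against the carton, 0.95 rad = fully out, top edge swung away (to the carton's -x) and down; starts at 0 to 0.1. Slight friction (0.2 N at the tab) holds it at any angle
- spout_tab (a point): middle of the top edge of the spout's orange pull tab, 80 mm from the hinge. The tab is 34 mm wide (along y) and 2.5 mm thick; folded in, it stands up 22 mm above the carton's top in the plane of the -x side, so that a fingertip lowered behind it, over the carton's top, can draw it out. Axes turn with the spout (z from hinge to tab, y along the hinge)
- spout_mouth (a point): middle of the panel's upper edge where the tab begins, 54 mm from the hinge, axes as spout_tab. Two fan-shaped cheeks 50 mm apart make the opened panel a chute; the balls leave it about here. Tipped 60 degrees from upright, the carton lets about two balls go; well past 90 degrees, all
- tray: shallow open rectangular aluminium tray, 180 mm (its x) by 200 mm (its y), 36 mm high with its rim (39 mm at the rolled edge), 3 mm walls and floor, 0.45 kg, loose on the ledge; origin at the centre of its underside, z up
- ball0: one of six identical terracotta-coloured fired-clay balls, 22 mm diameter, 11 g, at first loose inside the closed carton (not visible from outside); origin at its centre
- ball1: one of six identical terracotta-coloured fired-clay balls, 22 mm diameter, 11 g, at first loose inside the closed carton (not visible from outside); origin at its centre
- ball2: one of six identical terracotta-coloured fired-clay balls, 22 mm diameter, 11 g, at first loose inside the closed carton (not visible from outside); origin at its centre
- ball3: one of six identical terracotta-coloured fired-clay balls, 22 mm diameter, 11 g, at first loose inside the closed carton (not visible from outside); origin at its centre
- ball4: one of six identical terracotta-coloured fired-clay balls, 22 mm diameter, 11 g, at first loose inside the closed carton (not visible from outside); origin at its centre
- ball5: one of six identical terracotta-coloured fired-clay balls, 22 mm diameter, 11 g, at first loose inside the closed carton (not visible from outside); origin at its centre
- tin_black: closed flat polish tin with black lid, 75 mm diameter, 27 mm high, bystander; origin at the centre of its underside
- tin_brown: closed flat polish tin with brown lid, 75 mm diameter, 27 mm high, bystander; origin at the centre of its underside
- brush: wide black shoe brush lying bristles down, 60 mm (its x) by 185 mm (its y), 48 mm high, bystander; origin at the centre of its underside
- dispenser: empty chrome press-button dispenser bottle, 66 mm diameter, 135 mm tall, light and easily knocked over, bystander; origin at the centre of its underside
There are look-alikes about, which are no part of the job. Of the things that look like the carton, take the one that is farthest to the robot's left at the start.

How it is judged:
On the way, in this order (a step that is already met when the one before it is completed fails the run):
1. the spout is pulled out (more than 0.75 rad of its 0.95) while the carton stands upright on the ledge (value of joint spout above 0.75 rad and angle between carton's own z axis and vertical below 0.2 rad and height (world z) of carton below 0.01 m), for 0.2 s.
2. the carton is tipped over (more than 0.8 rad) with the spout's mouth over the tray (angle between carton's own z axis and vertical above 0.8 rad and x of spout_mouth in the frame of tray between -0.09 and 0.09 m and y of spout_mouth in the frame of tray between -0.1 and 0.1 m), for 0.2 s.
At the end, for the whole second after the job is handed in: at least two balls lie inside the tray, every other ball is in the carton, none elsewhere; the carton stands upright (within 0.12 rad), released, on the ledge (underside within 8 mm of it), its middle over 120 mm from the tray's middle. The spout may stay out (angle between carton's own z axis and vertical below 0.12 rad and height (world z) of carton below 0.008 m and horizontal distance between carton and tray above 0.12 m and linear speed of carton below 0.03 m/s and contact force between carton and the fingers below 0.1 N and ((x of ball0 in the frame of tray between -0.09 and 0.09 m and y of ball0 in the frame of tray between -0.1 and 0.1 m and height (world z) of ball0 below 0.042 m) or (x of ball0 in the frame of carton between -0.033 and 0.033 m and y of ball0 in the frame of carton between -0.032 and 0.032 m)) and ((x of ball1 in the frame of tray between -0.09 and 0.09 m and y of ball1 in the frame of tray between -0.1 and 0.1 m and height (world z) of ball1 below 0.042 m) or (x of ball1 in the frame of carton between -0.033 and 0.033 m and y of ball1 in the frame of carton between -0.032 and 0.032 m)) and ((x of ball2 in the frame of tray between -0.09 and 0.09 m and y of ball2 in the frame of tray between -0.1 and 0.1 m and height (world z) of ball2 below 0.042 m) or (x of ball2 in the frame of carton between -0.033 and 0.033 m and y of ball2 in the frame of carton between -0.032 and 0.032 m)) and ((x of ball3 in the frame of tray between -0.09 and 0.09 m and y of ball3 in the frame of tray between -0.1 and 0.1 m and height (world z) of ball3 below 0.042 m) or (x of ball3 in the frame of carton between -0.033 and 0.033 m and y of ball3 in the frame of carton between -0.032 and 0.032 m)) and ((x of ball4 in the frame of tray between -0.09 and 0.09 m and y of ball4 in the frame of tray between -0.1 and 0.1 m and height (world z) of ball4 below 0.042 m) or (x of ball4 in the frame of carton between -0.033 and 0.033 m and y of ball4 in the frame of carton between -0.032 and 0.032 m)) and ((x of ball5 in the frame of tray between -0.09 and 0.09 m and y of ball5 in the frame of tray between -0.1 and 0.1 m and height (world z) of ball5 below 0.042 m) or (x of ball5 in the frame of carton between -0.033 and 0.033 m and y of ball5 in the frame of carton between -0.032 and 0.032 m)) and ((horizontal distance between each of ball0, ball1 and carton above 0.055 m or horizontal distance between each of ball0, ball2 and carton above 0.055 m or horizontal distance between each of ball1, ball2 and carton above 0.055 m) or (horizontal distance between each of ball3, ball4 and carton above 0.055 m or horizontal distance between each of ball3, ball5 and carton above 0.055 m or horizontal distance between each of ball4, ball5 and carton above 0.055 m) or (horizontal distance between any of ball0, ball1, ball2 and carton above 0.055 m and horizontal distance between any of ball3, ball4, ball5 and carton above 0.055 m))); the robot touches nothing.
It fails at once if the black tin is moved by more than 30 mm (distance of tin_black from where it was at the start of the episode above 0.03 m).
It fails at once if the brown tin is moved by more than 30 mm (distance of tin_brown from where it was at the start of the episode above 0.03 m).
It fails at once if the shoe brush is moved by more than 30 mm (distance of brush from where it was at the start of the episode above 0.03 m).
It fails at once if the dispenser bottle is moved by more than 30 mm (distance of dispenser from where it was at the start of the episode above 0.03 m).
It fails at once if the dispenser bottle is knocked over (angle between dispenser's own z axis and vertical above 0.5 rad).
It also fails if it takes over 72 s, if anything falls off the work surface, if the arm or the gripper's body presses on something with over 40 N, if the wrist force passes 120 N, or if a joint passes its speed limit or range.

## Working session

There is one attempt and no reset: what is moved stays moved. The work goes in short steps, Python scripts to look and compute and a tool call to move; the robot and the scene stay as the last step left them, time stands still between calls to the robot, and variables do not carry over. Pictures are saved under pics/ and viewed, about 8 in all and at most 12, crops included, and the job is handed in when it is done.

Besides the shell and the picture viewer there is one more tool, called after "Request:" as a command line: name --argument value ..., lists and objects as JSON in quotes. step_arm: Moves the arm, as the interface text tells. Its arguments: {"type":"object","properties":{"deltas":{"type":"array"},"fingers":{"type":"number"},"grip_force":{"type":"number"}},"required":["deltas"]}

```bash
mkdir -p pics
cat > h.py <<'E'
import numpy as np, cv2
from scipy.spatial.transform import Rotation as R
from plant import robot, cams
def ray(p,uv):
    E=np.array(p["extrinsics"]); d=np.array([(uv[0]-p["cx"])/p["fx"],(uv[1]-p["cy"])/p["fy"],1.])
    return -E[:3,:3].T@E[:3,3], E[:3,:3].T@d
def at_z(p,uv,z):
    o,d=ray(p,uv); return o+d*(z-o[2])/d[2]
def proj(p,X):
    E=np.array(p["extrinsics"]); c=E[:3,:3]@np.array(X)+E[:3,3]; return np.array([p["fx"]*c[0]/c[2]+p["cx"],p["fy"]*c[1]/c[2]+p["cy"]])
def tri(p1,u1,p2,u2):
    o1,d1=ray(p1,u1);o2,d2=ray(p2,u2)
    s=np.linalg.lstsq(np.c_[d1,-d2],o2-o1,rcond=None)[0]
    a,b=o1+d1*s[0],o2+d2*s[1]; return (a+b)/2,np.linalg.norm(a-b)
def save(p,n): cv2.imwrite(n,cv2.cvtColor(np.ascontiguousarray(p["pixels"]),cv2.COLOR_RGB2BGR))
E
python3 - <<'E'
from h import *
np.set_printoptions(precision=3,suppress=True)
s=robot.read_state(); print(s, robot.hold_point_z)
P={n:cams.read_camera(n) for n in("scene","top")}
for n,p in P.items():
    save(p,f"pics/{n}0.png"); o,d=ray(p,(320,240)); print(n,p["fx"],o,d)
    for t in ["carton","tray","tin_black","tin_brown","brush","dispenser"]:
        for r in cams.boxes_of(p,t): print(n,t,"box",np.array(r["xy"]),round(r["score"],2))
    for t,z in [("carton",0),("carton_top",.088),("spout_tab",.11),("spout_mouth",.084),("tray",0),("dispenser",0),("brush",0),("tin_black",0),("tin_brown",0)]:
        for r in cams.pinpoint(p,t): print(n,t,"pt",np.array(r["xy"]),round(r["score"],2),at_z(p,r["xy"],z))
a=cv2.imread("pics/scene0.png");b=cv2.imread("pics/top0.png")
E
```

```text
{'t': 0.0, 'q': array([-1.283,  0.131,  1.489,  0.   ,  1.523, -0.085]), 'dq': array([0.002, 0.001, 0.001, 0.001, 0.   , 0.   ]), 'joint_torque': array([  0.002, -55.985, -49.175,   0.077,   0.036,  -0.   ]), 'tool_pos': array([ 0.218, -0.558,  0.218]), 'orientation': array([-3.085, -0.582,  0.   ]), 'force': array([ 0.067,  0.037, -0.151]), 'wrist_torque': array([-0.013,  0.041,  0.017]), 'opening': 0.0930721457659433} 0.0188
scene 501.5294763386272 [1.07  0.078 0.949] [-0.523 -0.095 -0.847]
scene carton box [410.8 253.6] 0.92
scene carton box [310.8 203.5] 0.79
scene carton box [365.3 188.5] 0.58
scene tray box [221.7 215.3] 0.73
scene tin_black box [301.6 331.5] 0.92
scene tin_black box [443.  353.1] 0.56
scene tin_brown box [323.7 278.5] 0.83
scene brush box [443.9 353.8] 0.94
scene brush box [412.3 254.4] 0.39
scene dispenser box [199.9 304.6] 0.75
scene carton pt [361.6 201.7] 0.97 [0.362 0.049 0.   ]
scene carton pt [407.  265.6] 0.83 [0.514 0.169 0.   ]
scene carton_top pt [367.7 179.5] 0.94 [0.365 0.057 0.088]
scene carton_top pt [311.8 190.8] 0.88 [ 0.417 -0.058  0.088]
sce
[... 1440 characters left out ...]
0.397 -0.086  0.11 ]
top spout_tab pt [220.5 283.1] 0.56 [0.476 0.18  0.11 ]
top spout_tab pt [280.  336.6] 0.48 [0.381 0.076 0.11 ]
top spout_mouth pt [373.6 326. ] 0.51 [ 0.395 -0.091  0.084]
top spout_mouth pt [284.5 331.1] 0.48 [0.389 0.069 0.084]
top spout_mouth pt [225.6 284.6] 0.38 [0.474 0.176 0.084]
top tray pt [447.8 285.6] 0.96 [ 0.468 -0.248  0.   ]
top dispenser pt [425.8 168.8] 0.67 [ 0.704 -0.214  0.   ]
top brush pt [195.8 172.9] 0.6 [0.704 0.252 0.   ]
top brush pt [227. 283.] 0.57 [0.48  0.188 0.   ]
top tin_black pt [327.9 169.9] 0.88 [ 0.705 -0.016  0.   ]
top tin_brown pt [321.3 234.2] 0.94 [ 0.574 -0.     0.   ]
top tin_brown pt [426.7 168.3] 0.37 [ 0.705 -0.216  0.   ]
```

View pics/scene0.png

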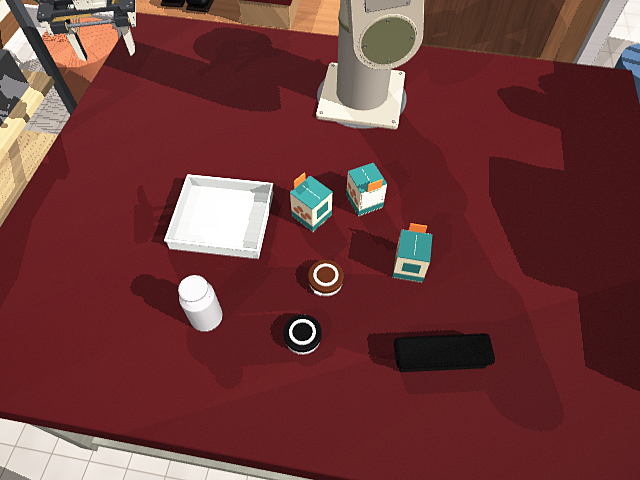

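View pics/top0.png

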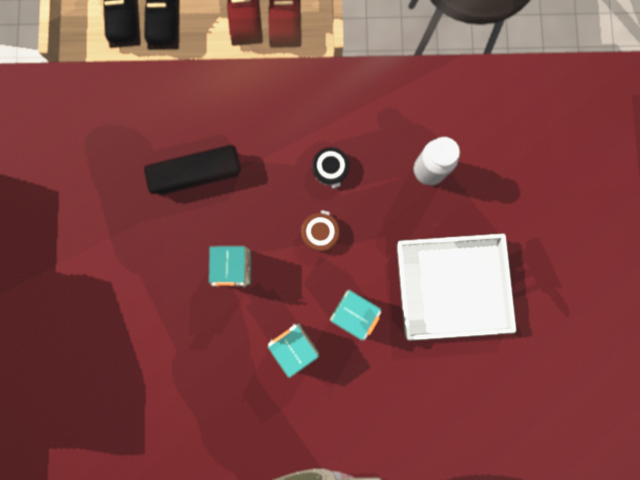

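Scene: three cartons with teal tops. The top-view pixels are (230,265), (293,350) and (355,315), and the scene-view pixels are (412,253), (366,188) and (311,203). The first, at y≈0.17, is farthest left, so it is the target; its tab at scene (418,228) faces the robot. The tray is at top (455,286) and the bottle at (435,160). Next I measure the poses and take a close crop.

```bash
cat > m.py <<'E'
from h import *
np.set_printoptions(precision=4,suppress=True)
p=cams.read_camera("top"); s=cams.read_camera("scene")
def rect(p,mask,z):
    c=max(cv2.findContours(mask.astype(np.uint8),cv2.RETR_EXTERNAL,cv2.CHAIN_APPROX_NONE)[0],key=cv2.contourArea)[:,0]
    w=np.array([at_z(p,u,z)[:2] for u in c])
    (cx,cy),sz,ang=cv2.minAreaRect((w*1000).astype(np.float32)); return cx/1000,cy/1000,sz,ang
def teal(p,c,w=40):
    h=cv2.cvtColor(np.ascontiguousarray(p["pixels"]),cv2.COLOR_RGB2HSV); m=cv2.inRange(h,(78,90,110),(98,255,255))
    o=np.zeros_like(m); x,y=map(int,c); o[y-w:y+w,x-w:x+w]=m[y-w:y+w,x-w:x+w]; return cv2.morphologyEx(o,cv2.MORPH_CLOSE,np.ones((5,5)))
if __name__=="__main__":
    print("top teal",rect(p,teal(p,(230,265),32),.088))
    for r in cams.silhouettes(p,"tray")[:1]: print("tray rim",r["score"],rect(p,r["mask"],.039))
    a=cv2.resize(np.ascontiguousarray(p["pixels"][225:310,190:290]),None,fx=4,fy=4,interpolation=2)
    b=cv2.resize(np.ascontiguousarray(s["pixels"][205:295,370:460]),None,fx=340/90,fy=340/90,interpolation=2)
    cv2.imwrite("pics/crop1.png",cv2.cvtColor(np.hstack([a,b]),cv2.COLOR_RGB2BGR))
    m=teal(p,(230,265),32); print(np.argwhere(m>0).min(0),np.argwhere(m>0).max(0))
E
python3 m.py
```

```text
top teal (0.5118669128417969, 0.17355279541015625, (63.13742446899414, 62.06570053100586), 88.99395751953125)
tray rim 0.59 (0.4665323181152344, -0.253702880859375, (188.6563720703125, 208.28746032714844), 2.930746555328369)
[247 209] [281 244]
```

View pics/crop1.png

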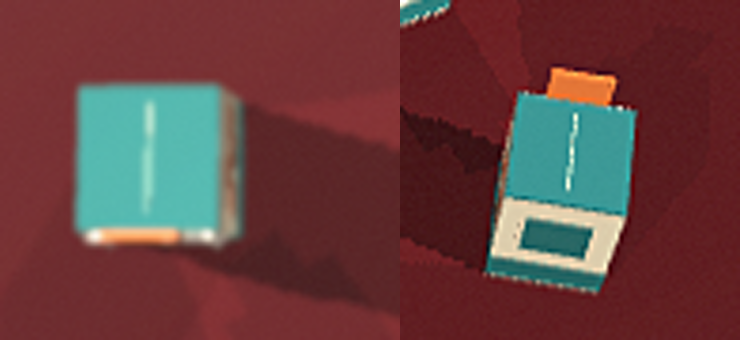

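The crop confirms the choice: a cream and teal carton with its orange tab at crop (137,235), on the robot side, and yaw about -0.02. I start with the roll and close the fingers.

Request:
step_arm --deltas '[{"offset": [0, 0, 0], "roll": 0.131}, {"offset": [0, 0, 0], "roll": 0.131}, {"offset": [0, 0, 0], "roll": 0.131}]' --fingers 0 --grip_force 10

```text
t: 2.12
tool_pos: [0.2186, -0.5588, 0.2186]
orientation: [-3.141, 0.038, -0.0]
force: [-0.4, -0.1, 0.3]
opening: 0.0674
```

```bash
cat > go.py <<'E'
# usage: go.py x y z [yaw] -> tool-frame offset (cm) and roll from the present pose
import sys; from h import *
np.set_printoptions(precision=4,suppress=True)
s=robot.read_state(); T=R.from_rotvec(s["orientation"]).as_matrix(); a=list(map(float,sys.argv[1:]))
print("t",round(s["t"],2),"pos",s["tool_pos"],"tilt",np.arccos(-T[2,2]),"yaw",np.arctan2(T[1,0],T[0,0]),"F",s["force"],"open",s["opening"])
if a: print("offset cm",100*T.T@(np.array(a[:3])-s["tool_pos"]))
E
python3 go.py 0.497 0.173 0.15
```

```text
t 2.12 pos [ 0.2186 -0.5588  0.2186] tilt 5.483887476788458e-05 yaw -0.024508196551637666 F [-0.399  -0.1076  0.2912] open 0.0674477545809932
offset cm [ 26.0412 -73.8368   6.8662]
```

Request:
step_arm --deltas '[{"offset": [1.5, -5.5, 0], "roll": 0}, {"offset": [2.1, -5.8, 0], "roll": 0}, {"offset": [2.1, -5.8, 0], "roll": 0}, {"offset": [2.1, -5.8, 0], "roll": 0}, {"offset": [2.1, -5.8, 0], "roll": 0}, {"offset": [2.1, -5.8, 0], "roll": 0}, {"offset": [2.1, -5.8, 0], "roll": 0}, {"offset": [2.1, -5.8, 0], "roll": 0}, {"offset": [2.1, -5.8, 0], "roll": 0}, {"offset": [2.1, -5.8, 0], "roll": 0}, {"offset": [2.1, -5.8, 0], "roll": 0}, {"offset": [2.1, -5.8, 0], "roll": 0}]'

```text
t: 3.62
tool_pos: [0.4791, 0.1313, 0.219]
orientation: [3.141, -0.031, 0.002]
force: [0.7, -0.3, 0.7]
opening: 0.0003
```

```bash
python3 go.py 0.500 0.173 0.096
```

```text
t 3.62 pos [0.4791 0.1313 0.219 ] tilt 0.0011855593043015417 yaw -0.019839251053616995 F [ 0.6505 -0.2621  0.7326] open 0.0003343070655602504
offset cm [ 1.9971 -4.2099 12.3059]
```

Request:
step_arm --deltas '[{"offset": [1.9, -3.3, 3], "roll": 0}, {"offset": [0, 0, 4], "roll": 0}, {"offset": [0, 0, 2], "roll": 0}, {"offset": [0, 0, 0], "roll": 0}, {"offset": [0, 0, 0], "roll": 0}]'

```text
t: 4.25
tool_pos: [0.4989, 0.1618, 0.1299]
orientation: [-3.141, 0.032, -0.002]
force: [0.4, -0.6, 0.3]
opening: 0.0007
```

```bash
python3 go.py 0.500 0.173 0.096
python3 - <<'E'
from m import *
t=[(tri(p,a["xy"],s,b["xy"]),round(a["score"],2),round(b["score"],2)) for a in cams.pinpoint(p,"spout_tab") for b in cams.pinpoint(s,"spout_tab")]
print([x for x in t if x[0][1]<.01])
a=cv2.resize(np.ascontiguousarray(s["pixels"][170:290,360:480]),None,fx=4,fy=4,interpolation=2)
cv2.imwrite("pics/c2.png",cv2.cvtColor(a,cv2.COLOR_RGB2BGR))
E
```

```text
t 4.25 pos [0.4989 0.1618 0.1299] tilt 0.0016059778347233416 yaw -0.020380363156681743 F [ 0.3966 -0.5655  0.3001] open 0.0006559343879066698
offset cm [ 0.0846 -1.1235  3.392 ]
[((array([0.3804, 0.0738, 0.1063]), np.float64(0.008952541553245548)), 0.59, 0.63), ((array([ 0.396 , -0.091 ,  0.0963]), np.float64(0.004582991952670835)), 0.42, 0.64)]
```

View pics/c2.png

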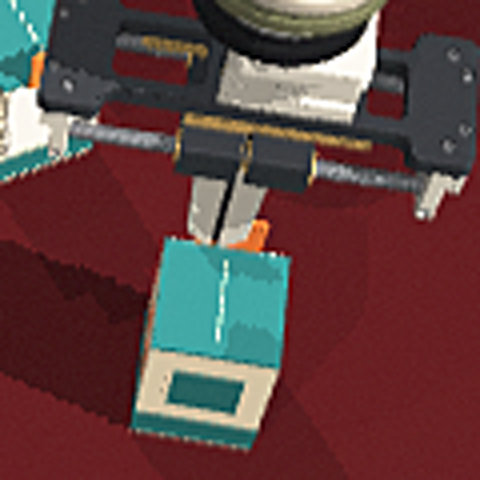

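The closed fingers are over the carton, with tips at crop (215,243). The tab shows just behind them at (258,235), so y needs another +11 mm before I lower and draw the tab out.

Request:
step_arm --deltas '[{"offset": [0.6, -1.1, 0], "roll": 0}, {"offset": [0, 0, 1.7], "roll": 0}, {"offset": [0, 0, 1.7], "roll": 0}, {"offset": [0, 0, 0], "roll": 0}, {"offset": [-1, 0, 0], "roll": 0}, {"offset": [-1, 0, 0], "roll": 0}, {"offset": [-1, 0, 0], "roll": 0}, {"offset": [-1, 0, 0], "roll": 0}, {"offset": [0, 0, 0], "roll": 0}]'

```text
t: 5.62
tool_pos: [0.4637, 0.1735, 0.0948]
orientation: [-3.141, 0.031, -0.0]
force: [-0.1, -0.6, -0.6]
opening: 0.0006
```

```bash
python3 go.py 0.447 0.173 0.085
```

```text
t 5.62 pos [0.4637 0.1735 0.0948] tilt 0.00029843921982400444 yaw -0.01981233928970304 F [-0.0818 -0.6162 -0.581 ] open 0.0005540226556101369
offset cm [-1.6734  0.083   0.9833]
```

Request:
step_arm --deltas '[{"offset": [-0.9, 0, 0.4], "roll": 0}, {"offset": [-0.9, 0, 0.6], "roll": 0}, {"offset": [-0.7, 0, 0.6], "roll": 0}, {"offset": [-0.6, 0, 0.5], "roll": 0}, {"offset": [0, 0, 0], "roll": 0}, {"offset": [0, 0, 0], "roll": 0}]'

```text
t: 6.38
tool_pos: [0.4336, 0.1741, 0.0738]
orientation: [-3.141, 0.032, -0.001]
force: [-0.1, -0.7, -1.0]
opening: 0.0003
```

```bash
python3 go.py
python3 - <<'E'
from m import *
a=cv2.resize(np.ascontiguousarray(s["pixels"][170:290,360:460]),None,fx=4,fy=4,interpolation=2)
b=cv2.resize(np.ascontiguousarray(p["pixels"][220:340,180:280]),None,fx=4,fy=4,interpolation=2)
cv2.imwrite("pics/c3.png",cv2.cvtColor(np.hstack([a,b]),cv2.COLOR_RGB2BGR))
E
```

```text
t 6.38 pos [0.4336 0.1741 0.0738] tilt 0.00034893424294616657 yaw -0.02016630543701859 F [-0.0521 -0.7442 -0.958 ] open 0.0002844321063768659
```

View pics/c3.png

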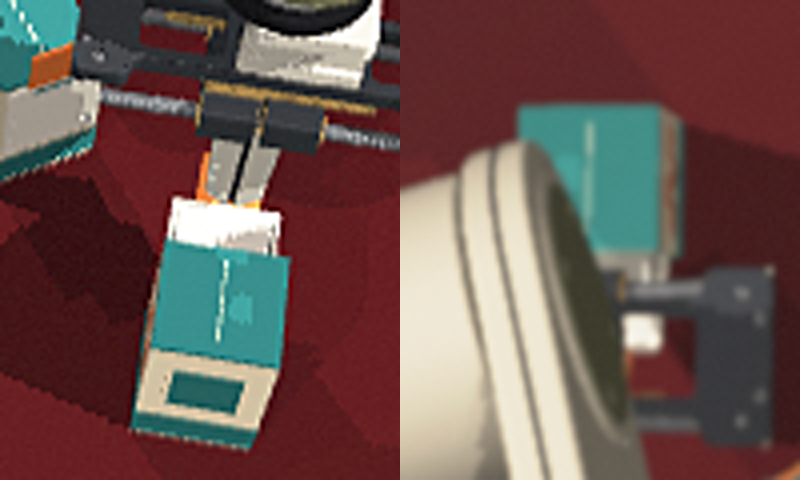

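The spout panel now stands well out: white chute at (225,222) and orange tab at (230,203) in the left crop, with the carton still in place. I nudge it a little further, back off upward and open.

Request:
step_arm --deltas '[{"offset": [-0.4, 0, 0.3], "roll": 0}, {"offset": [-0.2, 0, 0.2], "roll": 0}, {"offset": [0, 0, 0], "roll": 0}, {"offset": [0, 0, 0], "roll": 0}, {"offset": [0, 0, -5], "roll": 0}, {"offset": [0, 0, -5], "roll": 0}, {"offset": [0, 0, -1], "roll": 0}, {"offset": [0, 0, 0], "roll": 0}]'

```text
t: 7.48
tool_pos: [0.4278, 0.1742, 0.1791]
orientation: [-3.141, 0.032, -0.002]
force: [0.7, 0.0, -0.9]
opening: 0.0004
```

```bash
python3 go.py 0.512 0.1735 0.181
python3 - <<'E'
from m import *
for t in("spout_tab","spout_mouth"):
  for r in cams.pinpoint(s,t): print(t,np.array(r["xy"]),r["score"])
C=np.array([.512,.1735,0]); y=-.02; Q=np.array([[np.cos(y),-np.sin(y),0],[np.sin(y),np.cos(y),0],[0,0,1]])
for f in(.6,.75,.85,.95): print(f,[proj(s,C+Q@np.array([-.033-r*np.sin(f),0,.03+r*np.cos(f)])) for r in(.054,.08)])
m=teal(s,(412,250),40);print(proj(s,C+[0,0,.088]))
a=cv2.resize(np.ascontiguousarray(s["pixels"][170:290,360:480]),None,fx=5,fy=5,interpolation=2)
cv2.imwrite("pics/c4.png",cv2.cvtColor(a,cv2.COLOR_RGB2BGR))
E
```

```text
t 7.47 pos [0.4278 0.1742 0.1791] tilt 0.0014055950325212528 yaw -0.020239729779244126 F [ 0.6721  0.0438 -0.8553] open 0.0004301275779315661
offset cm [ 8.4152 -0.0961 -0.1814]
spout_tab [376.1 178.9] 0.96
spout_tab [296.8 179.6] 0.59
spout_tab [421.  208.9] 0.57
spout_mouth [414.9 222.5] 0.84
spout_mouth [374.  187.1] 0.64
spout_mouth [300.8 184.8] 0.64
0.6 [array([417.6024, 221.9202]), array([419.9634, 210.4446])]
0.75 [array([417.4948, 220.8455]), array([419.7779, 208.9643])]
0.85 [array([417.3652, 220.4412]), array([419.5685, 208.4495])]
0.95 [array([417.1916, 220.2874]), array([419.2947, 208.3096])]
[415.6953 243.6788]
```

View pics/c4.png

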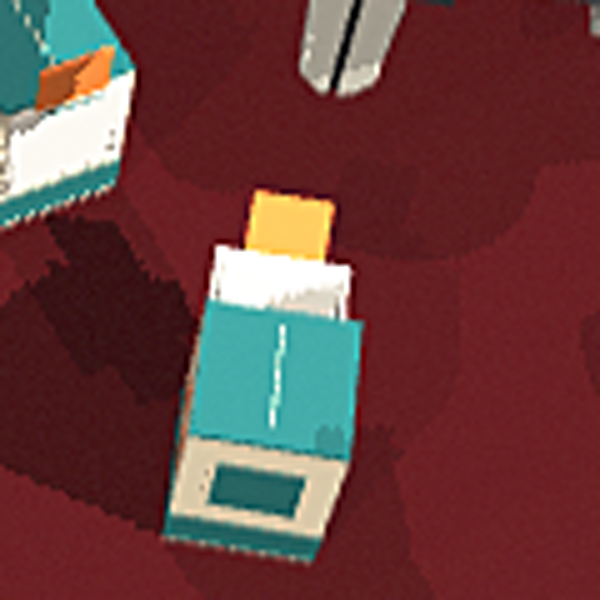

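The spout is fully out (white chute at (280,285), orange tab at (290,225)) and the carton has not moved. Now I open, centre over it and lower to a grip about 40 mm above the underside.

Request:
step_arm --deltas '[{"offset": [4.2, -0.05, 0], "roll": 0}, {"offset": [4.2, -0.05, 0], "roll": 0}, {"offset": [0, 0, 0], "roll": 0}, {"offset": [0, 0, 0], "roll": 0}, {"offset": [0, 0, 0], "roll": 0}, {"offset": [0, 0, 0], "roll": 0}, {"offset": [0, 0, 0], "roll": 0}, {"offset": [0, 0, 0], "roll": 0}, {"offset": [0, 0, 0], "roll": 0}, {"offset": [0, 0, 3], "roll": 0}]' --fingers 9.3

```text
t: 8.93
tool_pos: [0.5136, 0.174, 0.1512]
orientation: [-3.14, 0.032, -0.009]
force: [-0.2, 0.3, 0.1]
opening: 0.0918
```

```bash
python3 go.py 0.512 0.1735 0.021
python3 - <<'E'
from m import *
C=np.array([.512,.1735,0]); y=-.02; Q=np.array([[np.cos(y),-np.sin(y),0],[np.sin(y),np.cos(y),0],[0,0,1]])
h=cv2.cvtColor(np.ascontiguousarray(p["pixels"]),cv2.COLOR_RGB2HSV); m=cv2.inRange(h,(8,130,150),(25,255,255))[270:340,200:250]
a=np.argwhere(m>0); print(len(a), a.min(0)+[270,200] if len(a) else 0, a.max(0)+[270,200] if len(a) else 0)
for f in(.6,.75,.85,.95): print(f,proj(p,C+Q@np.array([-.033-.08*np.sin(f),0,.03+.08*np.cos(f)])))
E
```

```text
t 8.93 pos [0.5136 0.174  0.1512] tilt 0.005873375533532545 yaw -0.02017785987863157 F [-0.1517  0.3161  0.1355] open 0.09180890790535949
offset cm [-0.2354  0.0702 13.0197]
0 0 0
0.6 [224.8483 307.1553]
0.75 [225.4554 312.3369]
0.85 [225.9351 315.3699]
0.95 [226.4674 318.0291]
```

Request:
step_arm --deltas '[{"offset": [-0.15, 0.05, 3], "roll": 0}, {"offset": [0, 0, 3], "roll": 0}, {"offset": [0, 0, 3], "roll": 0}, {"offset": [0, 0, 2.5], "roll": 0}, {"offset": [0, 0, 1.5], "roll": 0}, {"offset": [0, 0, 0], "roll": 0}, {"offset": [0, 0, 0], "roll": 0}]'

```text
t: 9.9
tool_pos: [0.5109, 0.1732, 0.02]
orientation: [-3.141, 0.032, -0.003]
force: [-0.4, -0.2, 0.9]
opening: 0.0928
```

Request:
step_arm --deltas '[{"offset": [0, 0, 0], "roll": 0}, {"offset": [0, 0, 0], "roll": 0}, {"offset": [0, 0, 0], "roll": 0}, {"offset": [0, 0, 0], "roll": 0}, {"offset": [0, 0, 0], "roll": 0}, {"offset": [0, 0, 0], "roll": 0}]' --fingers 5.5 --grip_force 25

```text
t: 10.65
tool_pos: [0.5101, 0.173, 0.0189]
orientation: [-3.141, 0.032, -0.0]
force: [-0.8, 0.1, 3.4]
opening: 0.0639
```

```bash
python3 go.py 0.512 0.1735 0.12
```

```text
t 10.65 pos [0.5101 0.173  0.0189] tilt 0.0002945170638566945 yaw -0.020216799628592224 F [-0.7783  0.1277  3.4496] open 0.06391273669942746
offset cm [  0.1948  -0.0555 -10.1087]
```

Request:
step_arm --deltas '[{"offset": [0, 0, -2], "roll": 0}, {"offset": [0, 0, -4], "roll": 0}, {"offset": [0, 0, -4], "roll": 0}, {"offset": [0, 0, -4], "roll": -0.03}, {"offset": [0, 0, -4], "roll": -0.037}, {"offset": [0, 0, 0], "roll": 0}]'

```text
t: 11.4
tool_pos: [0.512, 0.1735, 0.2022]
orientation: [-3.139, -0.074, -0.01]
force: [0.8, -0.1, -1.7]
opening: 0.0642
```

```bash
python3 go.py 0.524 -0.25 0.199
python3 - <<'E'
from m import *
i=np.ascontiguousarray(p["pixels"]); g=cv2.cvtColor(i,cv2.COLOR_RGB2HSV)
m=cv2.inRange(g,(0,0,120),(180,60,255)); m[:,:390]=0; m[:225]=0; m[350:]=0
c=max(cv2.findContours(cv2.morphologyEx(m,cv2.MORPH_OPEN,np.ones((3,3))),0,1)[0],key=cv2.contourArea)
q=cv2.boxPoints(cv2.minAreaRect(c)); print(q)
e=cv2.approxPolyDP(c,8,True)[:,0]; print(e)
for u in e: print(u,at_z(p,u,.039)[:2])
C=np.array([.512,.1735,.18]); 
h=cv2.inRange(g,(8,130,150),(25,255,255)); a=np.argwhere(h[:,:300]>0); print(len(a), a.min(0) if len(a) else 0, a.max(0) if len(a) else 0)
v=cv2.resize(i[220:350,380:530],None,fx=4,fy=4,interpolation=2); w=cv2.resize(np.ascontiguousarray(s["pixels"][100:260,340:500]),(200,200))
cv2.imwrite("pics/c5.png",cv2.cvtColor(np.hstack([v,np.vstack([w,np.zeros((320,200,3),np.uint8)])]),cv2.COLOR_RGB2BGR))
E
```

```text
t 11.4 pos [0.512  0.1735 0.2022] tilt 0.006370267261043893 yaw 0.046995770001050444 F [ 0.7991 -0.063  -1.6854] open 0.06417053730811116
offset cm [-0.7904 42.3645  0.2583]
[[396.1624 240.2741]
 [508.6599 232.2386]
 [515.7766 331.8731]
 [403.2792 339.9086]]
[[504 234]
 [398 241]
 [408 339]
 [515 331]]
[504 234] [ 0.5636 -0.3515]
[398 241] [ 0.5537 -0.1474]
[408 339] [ 0.3681 -0.1598]
[515 331] [ 0.3795 -0.3615]
47 [330 274] [341 288]
```

View pics/c5.png

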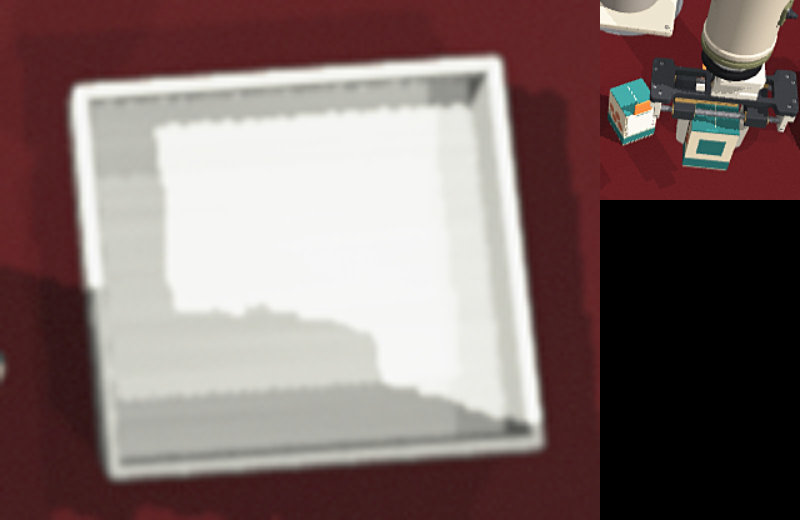

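Rim corners in the crop are at (75,88), (500,60), (540,440) and (112,475), which puts the tray centre at about (0.466,-0.255), yaw 0.047, far rim at x≈0.556. The carton is held upright. The tool cannot be tilted, so I will pivot the carton in the grip: lower the rear of its underside onto the tray's far rim with a light grip.

Request:
step_arm --deltas '[{"offset": [0, 2, 0], "roll": 0}, {"offset": [0, 4, 0], "roll": 0}, {"offset": [0, 5, 0], "roll": 0}, {"offset": [0, 5, 0], "roll": 0}, {"offset": [0, 5, 0], "roll": 0}, {"offset": [0, 5, 0], "roll": 0}, {"offset": [0, 5, 0], "roll": 0}, {"offset": [0, 5, 0], "roll": 0}, {"offset": [0, 4, 0], "roll": 0}, {"offset": [0, 2, 0], "roll": 0}, {"offset": [0, 1, 0], "roll": 0}, {"offset": [0, 0, 0], "roll": 0}]'

```text
t: 13.0
tool_pos: [0.5297, -0.2562, 0.198]
orientation: [-3.14, -0.073, 0.001]
force: [0.9, 0.8, -2.4]
opening: 0.0642
```

```bash
python3 go.py 0.531 -0.256 0.075
```

```text
t 13.0 pos [ 0.5297 -0.2562  0.198 ] tilt 0.0012324238567376342 yaw 0.046616636361245176 F [ 0.9431  0.8316 -2.3611] open 0.06424797051224575
offset cm [ 0.14   -0.0073 12.3003]
```

Request:
step_arm --deltas '[{"offset": [0.1, 0, 2], "roll": 0}, {"offset": [0, 0, 4], "roll": 0}, {"offset": [0, 0, 4], "roll": 0}, {"offset": [0, 0, 2], "roll": 0}, {"offset": [0, 0, 0.8], "roll": 0}, {"offset": [0, 0, 0], "roll": 0}, {"offset": [0, 0, 0], "roll": 0}]'

```text
t: 13.88
tool_pos: [0.5322, -0.2571, 0.0725]
orientation: [3.139, 0.074, 0.004]
force: [0.7, -0.7, -2.2]
opening: 0.0641
```

Request:
step_arm --deltas '[{"offset": [0, 0, 0], "roll": 0}, {"offset": [0, 0, 0.4], "roll": 0}, {"offset": [0, 0, 0.4], "roll": 0}, {"offset": [-0.2, 0, 0.4], "roll": 0}, {"offset": [-0.4, 0, 0.4], "roll": 0}, {"offset": [-0.3, 0, 0.4], "roll": 0}, {"offset": [0, 0, 0], "roll": 0}]' --grip_force 8

```text
t: 14.75
tool_pos: [0.5217, -0.2569, 0.0508]
orientation: [-3.141, -0.073, 0.0]
force: [-1.0, 2.0, 2.6]
opening: 0.0637
```

```bash
python3 go.py 0.517 -0.257 0.041
python3 - <<'E'
from m import *
a=cv2.resize(np.ascontiguousarray(s["pixels"][140:280,140:300]),None,fx=4,fy=4,interpolation=2)
cv2.imwrite("pics/c6.png",cv2.cvtColor(a,cv2.COLOR_RGB2BGR))
E
```

```text
t 14.75 pos [ 0.5217 -0.2569  0.0508] tilt 0.00021409289785311736 yaw 0.046737376621380326 F [-0.9539  1.9725  2.6339] open 0.06373787122324902
offset cm [-0.4705 -0.007   0.9769]
```

View pics/c6.png

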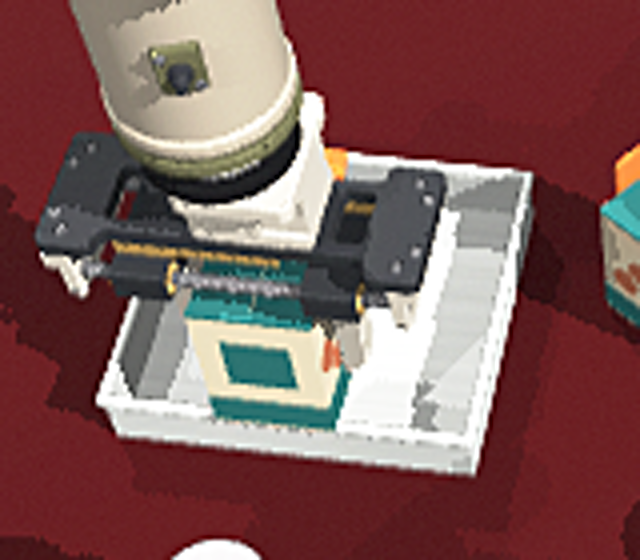

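The rear face of the carton shows at (270,365), with its lower edge (215,418)–(335,428) at the rim. The tool's upward force grew by about 4.8 N, so it has contact. I check the tilt by projecting edges for several angles.

```bash
cat > tilt.py <<'E'
from h import *
np.set_printoptions(precision=1,suppress=True)
def edges(p,th,h=.0377,gx=-.002,st=None):
    st=st or robot.read_state(); T=R.from_rotvec(st["orientation"]).as_matrix(); G=st["tool_pos"]-.0188*T[:,2]
    yaw=np.arctan2(T[1,0],T[0,0]); Q=R.from_euler("z",yaw).as_matrix()@R.from_euler("y",-th).as_matrix()
    f=lambda x,y,z: proj(p,G+Q@np.array([x-gx,y,z-h]))
    return dict(botR=[f(.033,-.032,0),f(.033,.032,0)],topR=[f(.033,-.032,.088),f(.033,.032,.088)],topF=[f(-.033,-.032,.088),f(-.033,.032,.088)])
if __name__=="__main__":
    s=cams.read_camera("scene")
    for th in np.arange(0,1.6,.15): 
        e=edges(s,th); print(round(th,2),{k:np.array(v).ravel() for k,v in e.items()})
E
python3 tilt.py | head -5
```

```text
0.0 {'botR': array([195.1, 242.9, 224.3, 246.3]), 'topR': array([185.8, 219.7, 217.1, 223.2]), 'topF': array([194.6, 193.6, 224.9, 196.9])}
0.15 {'botR': array([193.9, 243.6, 223.3, 247. ]), 'topR': array([186.4, 215.2, 217.7, 218.7]), 'topF': array([196. , 192.4, 226.1, 195.7])}
0.3 {'botR': array([192.7, 243.7, 222.3, 247.1]), 'topR': array([187.2, 210.7, 218.4, 214.2]), 'topF': array([197.4, 191.9, 227.2, 195.1])}
0.45 {'botR': array([191.6, 243.3, 221.4, 246.8]), 'topR': array([188.1, 206.5, 219.3, 210. ]), 'topF': array([198.8, 191.9, 228.3, 195.1])}
0.6 {'botR': array([190.5, 242.4, 220.5, 245.8]), 'topR': array([189.3, 202.6, 220.3, 206.1]), 'topF': array([200. , 192.6, 229.4, 195.8])}
```

Request:
step_arm --deltas '[{"offset": [0, 0, 0.3], "roll": 0}, {"offset": [0, 0, 0.4], "roll": 0}, {"offset": [-0.1, 0, 0.4], "roll": 0}, {"offset": [-0.1, 0, 0.3], "roll": 0}, {"offset": [0, 0, 0], "roll": 0}]' --grip_force 6

```text
t: 15.52
tool_pos: [0.5198, -0.2569, 0.0363]
orientation: [-3.141, -0.073, 0.001]
force: [-2.3, 0.4, -0.3]
opening: 0.0641
```

```bash
python3 go.py 0.517 -0.257 0.033
python3 - <<'E'
from tilt import *
s=cams.read_camera("scene")
for th in np.arange(0,1.1,.15): 
    e=edges(s,th); print(round(th,2),{k:np.array(v).ravel() for k,v in e.items()})
a=cv2.resize(np.ascontiguousarray(s["pixels"][170:270,160:260]),None,fx=6,fy=6,interpolation=2)
cv2.imwrite("pics/c7.png",cv2.cvtColor(a,cv2.COLOR_RGB2BGR))
E
```

```text
t 15.53 pos [ 0.5198 -0.2569  0.0363] tilt 0.0004747392342982718 yaw 0.046776295371239916 F [-2.3018  0.4262 -0.2505] open 0.06411556051606138
offset cm [-0.2798 -0.0053  0.3343]
0.0 {'botR': array([196.7, 245.6, 225.6, 249. ]), 'topR': array([187.7, 222.9, 218.6, 226.4]), 'topF': array([196.3, 197.1, 226.2, 200.3])}
0.15 {'botR': array([195.6, 246.3, 224.6, 249.7]), 'topR': array([188.3, 218.4, 219.2, 221.9]), 'topF': array([197.7, 195.9, 227.4, 199.1])}
0.3 {'botR': array([194.4, 246.5, 223.6, 249.9]), 'topR': array([189. , 214.1, 219.9, 217.5]), 'topF': array([199.1, 195.3, 228.5, 198.5])}
0.45 {'botR': array([193.3, 246.1, 222.7, 249.5]), 'topR': array([190. , 209.9, 220.8, 213.3]), 'topF': array([200.4, 195.3, 229.6, 198.5])}
0.6 {'botR': array([192.3, 245.2, 221.9, 248.6]), 'topR': array([191.1, 206.1, 221.8, 209.4]), 'topF': array([201.6, 196. , 230.6, 199.1])}
0.75 {'botR': array([191.3, 243.7, 221.2, 247.2]), 'topR': array([192.4, 202.6, 222.9, 206. ]), 'topF': array([202.7, 197.2, 231.5, 200.3])}
0.9 {'botR': array([190.5, 241.8, 220.6, 245.2]), 'topR': array([193.8, 199.7, 224.1, 203.1]), 'topF': array([203.7, 199. , 232.3, 202.1])}
1.05 {'botR': array([189.9, 239.4, 220.1, 242.8]), 'topR': array([195.2, 197.4, 225.3, 200.7]), 'topF': array([204.5, 201.2, 232.9, 204.3])}
```

View pics/c7.png

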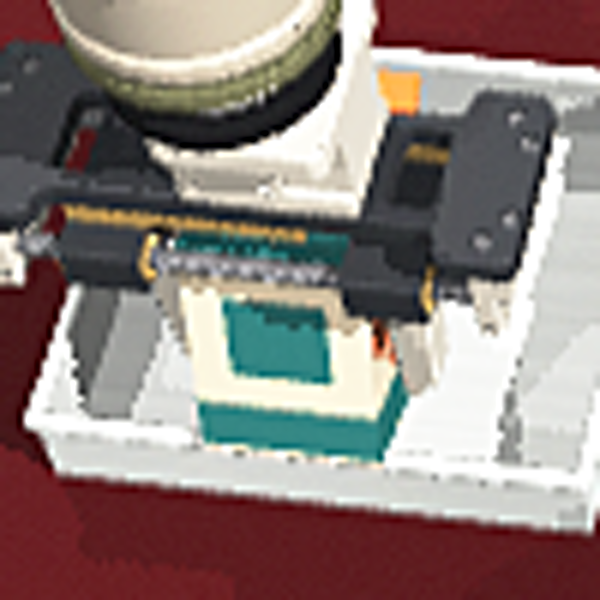

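The rear face now shows a clear tilt of about 0.3 rad: window (232–328, 303–380), lower edge (200,443)–(380,458) at the rim. The lower edge sits a little higher than predicted, so I check this with numbers.

Run:
```python
from h import *
np.set_printoptions(precision=4,suppress=True)
s=cams.read_camera("scene"); p=cams.read_camera("top")
for u in [(193.3,243.8),(223.3,246.3)]:
    print(u,[at_z(s,u,z) for z in(.02,.03,.04,.05)])
print("rim corner",at_z(s,(165,240.3),.039))
# rim line on the far wall, top camera
i=np.ascontiguousarray(p["pixels"]); g=cv2.cvtColor(i,cv2.COLOR_RGB2HSV)
m=cv2.inRange(g,(0,0,150),(180,60,255)); 
for c in range(400,505,15):
    r=np.flatnonzero(m[222:262,c]); print(c, r[:1]+222, at_z(p,(c,r[0]+222),.039)[:2] if len(r) else None)
for t in("spout_mouth","spout_tab","carton","carton_top"):
  for n,q in(("s",s),("p",p)): print(t,n,[(np.array(r["xy"]).round(1),round(r["score"],2)) for r in cams.pinpoint(q,t)])
```

```text
(193.3, 243.8) [array([ 0.5545, -0.295 ,  0.02  ]), array([ 0.5601, -0.291 ,  0.03  ]), array([ 0.5656, -0.287 ,  0.04  ]), array([ 0.5711, -0.283 ,  0.05  ])]
(223.3, 246.3) [array([ 0.5491, -0.2292,  0.02  ]), array([ 0.5547, -0.2259,  0.03  ]), array([ 0.5603, -0.2226,  0.04  ]), array([ 0.5659, -0.2193,  0.05  ])]
rim corner [ 0.5674 -0.3495  0.039 ]
400 [241] [ 0.5536 -0.1513]
415 [240] [ 0.555  -0.1801]
430 [] None
445 [] None
460 [229] [ 0.5748 -0.2675]
475 [228] [ 0.5762 -0.2964]
490 [222] [ 0.5874 -0.3259]
spout_mouth s [(array([375.1, 188.1]), 0.96), (array([223.3, 190.6]), 0.4), (array([298. , 184.2]), 0.39)]
spout_mouth p [(array([372.5, 327. ]), 0.59), (array([281.9, 334. ]), 0.47)]
spout_tab s [(array([374.9, 182.2]), 0.91), (array([296. , 175.1]), 0.56), (array([220.7, 180.1]), 0.47)]
spout_tab p [(array([465.7, 316.5]), 0.65), (array([283.5, 336.2]), 0.5), (array([373.9, 324.9]), 0.39)]
carton s [(array([312.6, 216.1]), 0.85), (array([360.2, 199.8]), 0.81), (array([212. , 234.1]), 0.65)]
carton p [(array([353.2, 311.5]), 0.81), (array([294.3, 346.5]), 0.55)]
carton_top s [(array([209.8, 205.1]), 0.69), (array([369.9, 179.8]), 0.63), (array([313.2, 192.7]), 0.58)]
carton_top p [(array([357.6, 312. ]), 0.85), (array([293.3, 351.6]), 0.75)]
```

The carton slid up in the grip instead of pivoting, because the low grip has a long finger contact. I will take it back to its old spot, regrip it near the top with the fingertips only (short contact, long lever), and tip it on the rim again.

Request:
step_arm --deltas '[{"offset": [0, 0, 0], "roll": 0}, {"offset": [0, 0, -1], "roll": 0}, {"offset": [0, 0, -3], "roll": 0}, {"offset": [0, 0, -4], "roll": 0}, {"offset": [0, 0, -4], "roll": 0}, {"offset": [0, 0, -4], "roll": 0}, {"offset": [0, -2, 0], "roll": 0}, {"offset": [0, -4, 0], "roll": 0}, {"offset": [0, -5, 0], "roll": 0}, {"offset": [0, -5, 0], "roll": 0}, {"offset": [0, -5, 0], "roll": 0}, {"offset": [0, -5, 0], "roll": 0}]' --grip_force 25

```text
t: 17.58
tool_pos: [0.5065, 0.0051, 0.1953]
orientation: [-3.14, -0.074, 0.002]
force: [0.9, -0.3, -1.5]
opening: 0.0635
```

Request:
step_arm --deltas '[{"offset": [0, -5, 0], "roll": 0}, {"offset": [0, -5, 0], "roll": 0}, {"offset": [0, -4, 0], "roll": 0}, {"offset": [0, -2, 0], "roll": 0}, {"offset": [0, -1, 0], "roll": 0}, {"offset": [0, 0, 2], "roll": 0}, {"offset": [0, 0, 4], "roll": 0}, {"offset": [0, 0, 4], "roll": 0}, {"offset": [0, 0, 3], "roll": 0}, {"offset": [0, 0, 1], "roll": 0}, {"offset": [0, 0, 0], "roll": 0}]'

```text
t: 18.95
tool_pos: [0.4992, 0.1717, 0.0557]
orientation: [3.14, 0.072, -0.003]
force: [0.1, -0.2, -1.9]
opening: 0.064
```

```bash
python3 go.py 0.512 0.173 0.02
python3 - <<'E'
from tilt import *
s=cams.read_camera("scene")
for t in("carton","carton_top","spout_mouth","spout_tab"): print(t,[np.array(r["xy"]) for r in cams.pinpoint(s,t)])
for th in(0,.2,.4): 
    e=edges(s,th,h=.03); print(round(th,2),{k:np.array(v).ravel() for k,v in e.items()})
save(s,"pics/c8full.png"); a=cv2.resize(np.ascontiguousarray(s["pixels"][160:310,340:500]),None,fx=4,fy=4,interpolation=2)
cv2.imwrite("pics/c8.png",cv2.cvtColor(a,cv2.COLOR_RGB2BGR))
h=cv2.cvtColor(a,cv2.COLOR_RGB2HSV); m=cv2.inRange(h,(75,90,40),(100,255,255));
E
```

```text
t 18.95 pos [0.4992 0.1717 0.0557] tilt 0.001902873235766101 yaw 0.04601525553563131 F [ 0.0621 -0.2445 -1.8679] open 0.06403526121891785
offset cm [ 1.291  -0.069   3.5673]
carton [array([363.5, 201.9]), array([311.4, 217.6]), array([412.5, 253.2])]
carton_top [array([416.8, 221.1]), array([312.1, 189.2]), array([368.1, 180.4])]
spout_mouth [array([375.2, 187.9]), array([300.2, 185.1])]
spout_tab [array([374.4, 184.4]), array([298. , 176.6])]
0 {'botR': array([396.5, 262.1, 427.6, 265.7]), 'topR': array([402.4, 239.5, 435.9, 243.2]), 'topF': array([403.9, 211.7, 436.2, 215.2])}
0.2 {'botR': array([396.8, 262.5, 428.2, 266.1]), 'topR': array([403.1, 232.6, 436.6, 236.3]), 'topF': array([403.6, 209.4, 435.6, 212.8])}
0.4 {'botR': array([397.3, 262. , 428.9, 265.7]), 'topR': array([403.6, 226. , 437. , 229.6]), 'topF': array([403.1, 208.4, 434.7, 211.8])}
```

View pics/c8.png

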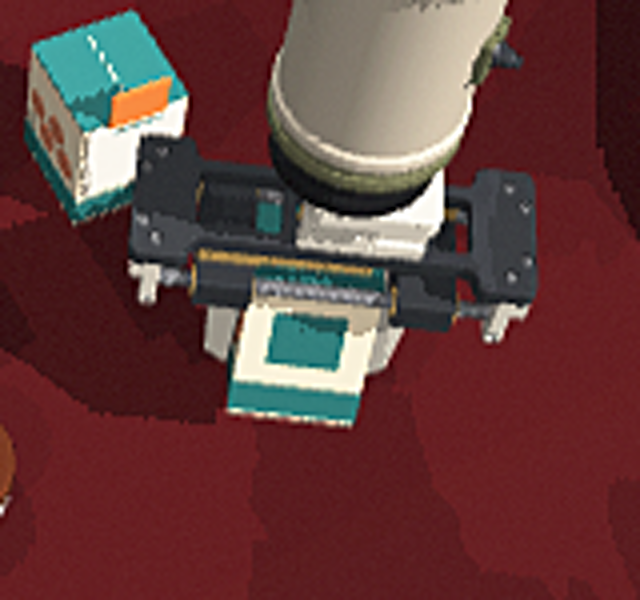

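The carton is held at about 0.25 rad tilt, with its lower rear edge at (228,412)–(352,426), and the model matches with h≈30 mm. I set it down and release it.

Request:
step_arm --deltas '[{"offset": [1.2, 0, 1], "roll": 0}, {"offset": [0, 0, 1.5], "roll": 0}, {"offset": [0, 0, 0.8], "roll": 0}, {"offset": [0, 0, 0.4], "roll": 0}, {"offset": [0, 0, 0], "roll": 0}]'

```text
t: 19.82
tool_pos: [0.5115, 0.1731, 0.0194]
orientation: [3.141, 0.074, -0.001]
force: [-0.4, -0.4, -2.6]
opening: 0.0638
```

```bash
python3 go.py
```

```text
t 19.82 pos [0.5115 0.1731 0.0194] tilt 0.0006736811747816916 yaw 0.04696008146762804 F [-0.4023 -0.4002 -2.6215] open 0.0638178411341477
```

Request:
step_arm --deltas '[{"offset": [0, 0, 0.15], "roll": 0}, {"offset": [0, 0, 0.15], "roll": 0}, {"offset": [0, 0, 0], "roll": 0}]'

```text
t: 20.2
tool_pos: [0.5126, 0.1732, 0.0182]
orientation: [-3.141, -0.074, -0.002]
force: [-3.2, -1.7, 7.7]
opening: 0.064
```

Request:
step_arm --deltas '[{"offset": [0, 0, 0], "roll": 0}, {"offset": [0, 0, 0], "roll": 0}, {"offset": [0, 0, 0], "roll": 0}, {"offset": [0, 0, 0], "roll": 0}, {"offset": [0, 0, 0], "roll": 0}]' --fingers 9.3

```text
t: 20.82
tool_pos: [0.5119, 0.173, 0.0166]
orientation: [3.141, 0.073, -0.0]
force: [-0.7, 0.1, -1.2]
opening: 0.0931
```

Request:
step_arm --deltas '[{"offset": [0, 0, -2], "roll": 0}, {"offset": [0, 0, -4], "roll": 0}, {"offset": [0, 0, -5], "roll": 0}, {"offset": [-6, 0, -5], "roll": 0}, {"offset": [-6, 0, 0], "roll": 0}, {"offset": [-5, 3, 0], "roll": 0}, {"offset": [0, 0, 0], "roll": 0}]'

```text
t: 21.7
tool_pos: [0.3525, 0.1346, 0.1661]
orientation: [3.141, 0.073, 0.001]
force: [-0.1, 0.0, -0.0]
opening: 0.0929
```

```bash
python3 go.py
python3 - <<'E'
from m import *
print(rect(p,teal(p,(230,265),36),.088))
C=at_z(p,(0,0),0)
cx,cy,_,ang=rect(p,teal(p,(230,265),36),.088)
for f in(.75,.85,.95): print(f,proj(p,np.array([cx-.033-.08*np.sin(f),cy,.03+.08*np.cos(f)])))
h=cv2.cvtColor(np.ascontiguousarray(p["pixels"]),cv2.COLOR_RGB2HSV); m=cv2.inRange(h,(8,130,150),(25,255,255))[270:345,195:260]
a=np.argwhere(m>0); print(len(a), a.min(0)+[270,195] if len(a) else 0, a.max(0)+[270,195] if len(a) else 0)
for t in("carton","carton_top","spout_tab"): print([np.array(r["xy"]) for r in cams.pinpoint(s,t) if r["xy"][0]>390])
print(proj(s,[cx,cy,.088]),proj(s,[cx,cy,0]))
a=cv2.resize(np.ascontiguousarray(p["pixels"][225:345,180:290]),None,fx=4,fy=4,interpolation=2)
b=cv2.resize(np.ascontiguousarray(s["pixels"][190:290,370:460]),(360,400))
cv2.imwrite("pics/c9.png",cv2.cvtColor(np.hstack([a[:400],b]),cv2.COLOR_RGB2BGR))
E
```

```text
t 21.7 pos [0.3525 0.1346 0.1661] tilt 0.0008021156146989832 yaw 0.04667378236929764 F [-0.1455  0.014  -0.0187] open 0.09286751372183312
(0.5230866088867188, 0.174676025390625, (64.24049377441406, 63.13950729370117), 2.9584288597106934)
0.75 [225.7923 306.1433]
0.85 [226.331  309.2036]
0.95 [226.9147 311.8942]
238 [302 220] [314 240]
[array([409.3, 270.1])]
[array([414.1, 250. ])]
[array([415.7, 210.3])]
[415.8536 248.3895] [409.2617 269.5042]
```

The carton stands upright at (0.523, 0.175), yaw 0.05. The tab's outer edge is at row 314 against 312 predicted for 0.95 rad, so the spout is fully out. I now regrip only the top 15 mm.

Request:
step_arm --deltas '[{"offset": [5, -3.2, 0], "roll": 0}, {"offset": [6, 0, 0], "roll": 0}, {"offset": [5, 0, 0], "roll": 0}, {"offset": [1.2, 0, 3], "roll": 0}, {"offset": [0, 0, 4], "roll": 0}, {"offset": [0, 0, 2.3], "roll": 0}, {"offset": [0, 0, 0], "roll": 0}, {"offset": [0, 0, 0], "roll": 0}]'

```text
t: 22.95
tool_pos: [0.5267, 0.1761, 0.0742]
orientation: [-3.141, -0.074, -0.001]
force: [0.2, -0.3, 0.1]
opening: 0.0932
```

```bash
python3 go.py 0.523 0.1747 0.073
```

```text
t 22.95 pos [0.5267 0.1761 0.0742] tilt 0.0004251769182468361 yaw 0.046930232174400704 F [ 0.1555 -0.275   0.0621] open 0.09319673022705442
offset cm [-0.3772  0.1182  0.1185]
```

Request:
step_arm --deltas '[{"offset": [-0.35, 0.1, 0.1], "roll": 0}, {"offset": [0, 0, 0], "roll": 0}, {"offset": [0, 0, 0], "roll": 0}, {"offset": [0, 0, 0], "roll": 0}, {"offset": [0, 0, 0], "roll": 0}, {"offset": [0, 0, 0], "roll": 0}, {"offset": [0, 0, 0], "roll": 0}, {"offset": [0, 0, 0], "roll": 0}]' --fingers 5.5 --grip_force 30

```text
t: 23.95
tool_pos: [0.5227, 0.1745, 0.0732]
orientation: [3.141, 0.073, 0.001]
force: [-1.3, -1.5, 5.6]
opening: 0.0637
```

Request:
step_arm --deltas '[{"offset": [0, 0, -2], "roll": 0}, {"offset": [0, 0, -4], "roll": 0}, {"offset": [0, 0, -5], "roll": 0}, {"offset": [0, 0, -4], "roll": 0}, {"offset": [0, 0, 0], "roll": 0}, {"offset": [0, 0, 0], "roll": 0}]'

```text
t: 24.7
tool_pos: [0.5216, 0.1745, 0.2208]
orientation: [3.14, 0.074, -0.003]
force: [0.4, 0.4, -2.4]
opening: 0.0638
```

```bash
python3 go.py 0.531 -0.256 0.223
```

```text
t 24.7 pos [0.5216 0.1745 0.2208] tilt 0.002245880588553664 yaw 0.04680708665220084 F [ 0.3602  0.4016 -2.3794] open 0.0637779008213635
offset cm [-1.0719 43.0421 -0.2019]
```

Request:
step_arm --deltas '[{"offset": [0, 2, 0], "roll": 0}, {"offset": [-0.1, 4, 0], "roll": 0}, {"offset": [-0.1, 5, 0], "roll": 0}, {"offset": [-0.1, 5, 0], "roll": 0}, {"offset": [-0.1, 5, 0], "roll": 0}, {"offset": [-0.1, 5, 0], "roll": 0}, {"offset": [-0.1, 5, 0], "roll": 0}, {"offset": [-0.1, 5, 0], "roll": 0}, {"offset": [0, 4, 0], "roll": 0}, {"offset": [0, 2, 0], "roll": 0}, {"offset": [0, 1, 0], "roll": 0}, {"offset": [0, 0, 0], "roll": 0}]'

```text
t: 26.2
tool_pos: [0.5352, -0.255, 0.2221]
orientation: [-3.14, -0.073, 0.001]
force: [-0.1, 0.1, -2.6]
opening: 0.0635
```

```bash
python3 go.py 0.534 -0.256 0.120
```

```text
t 26.2 pos [ 0.5352 -0.255   0.2221] tilt 0.0011730733469145732 yaw 0.046642194621509925 F [-0.066   0.1466 -2.6332] open 0.0634672388432585
offset cm [-0.1134  0.1006 10.2053]
```

Request:
step_arm --deltas '[{"offset": [0, 0, 2], "roll": 0}, {"offset": [0, 0, 4], "roll": 0}, {"offset": [0, 0, 3], "roll": 0}, {"offset": [0, 0, 1.3], "roll": 0}, {"offset": [0, 0, 0], "roll": 0}]'

```text
t: 26.82
tool_pos: [0.5348, -0.2541, 0.1183]
orientation: [-3.139, -0.075, 0.003]
force: [0.0, 0.8, -2.1]
opening: 0.0638
```

Request:
step_arm --deltas '[{"offset": [0, 0, 0], "roll": 0}, {"offset": [0, 0, 0.4], "roll": 0}, {"offset": [0, 0, 0.3], "roll": 0}, {"offset": [-0.4, 0, 0.2], "roll": 0}, {"offset": [-0.6, 0, 0.2], "roll": 0}, {"offset": [-0.6, 0, 0.3], "roll": 0}, {"offset": [-0.6, 0, 0.4], "roll": 0}, {"offset": [-0.6, 0, 0.4], "roll": 0}, {"offset": [0, 0, 0], "roll": 0}]' --grip_force 12

```text
t: 27.95
tool_pos: [0.5067, -0.2571, 0.0978]
orientation: [3.14, 0.073, -0.001]
force: [-4.4, -1.4, 4.3]
opening: 0.064
```

```bash
python3 go.py
cat > look.py <<'E'
import sys; from tilt import *
s=cams.read_camera("scene"); n=sys.argv[1]; h=float(sys.argv[2]); gx=0
st=robot.read_state(); st=dict(st); T=R.from_rotvec(st["orientation"]).as_matrix()
st["tool_pos"]=st["tool_pos"]+.0113*T[:,2]   # pivot 7.5 mm above TCP
for th in np.arange(0,1.4,.2):
    e=edges(s,th,h=h,gx=gx,st=st); print(round(th,2),np.array(e["botR"]).ravel(),np.array(e["topR"]).ravel())
i=np.ascontiguousarray(s["pixels"]); g=cv2.cvtColor(i,cv2.COLOR_RGB2HSV); m=cv2.inRange(g,(75,90,40),(100,255,255)); m[:,:160]=0;m[:,262:]=0;m[:185]=0;m[300:]=0
nn,l,stt,c=cv2.connectedComponentsWithStats(m)
for k in range(1,nn):
    if stt[k,4]>15:
        q=np.argwhere(l==k)[:,::-1]; print("teal",stt[k],"BL",q[np.argmax(q[:,1]-q[:,0]*1.0)],"BR",q[np.argmax(q[:,1]+q[:,0])],"TL",q[np.argmin(q[:,1]+q[:,0])],"TR",q[np.argmin(q[:,1]-q[:,0])])
for t in("carton","carton_top","spout_mouth","spout_tab","ball0"): print(t,[(np.array(r["xy"]),round(r["score"],2)) for r in cams.pinpoint(s,t) if r["xy"][0]<270])
cv2.imwrite(n,cv2.cvtColor(cv2.resize(i[140:280,140:300],None,fx=4,fy=4,interpolation=2),cv2.COLOR_RGB2BGR))
E
python3 look.py pics/c10.png .0805
```

```text
t 27.95 pos [ 0.5067 -0.2571  0.0978] tilt 0.0009267500816544028 yaw 0.04621851108739413 F [-4.3996 -1.3548  4.3063] open 0.06403763204677955
0.0 [198.  238.  226.8 241.3] [189.1 214.8 220.  218.3]
0.2 [195.4 242.  224.5 245.4] [188.7 212.2 219.7 215.6]
0.4 [192.6 244.6 222.2 248. ] [188.5 209.1 219.6 212.6]
0.6 [189.8 245.6 219.9 249.1] [188.6 205.9 219.7 209.3]
0.8 [187.1 245.  217.7 248.6] [188.8 202.5 220.  205.9]
1.0 [184.6 242.7 215.7 246.3] [189.3 199.2 220.5 202.6]
1.2 [182.4 238.7 214.  242.3] [190.  196.1 221.1 199.5]
teal [189 193  34  23 536] BL [189 212] BR [220 214] TL [199 193] TR [220 199]
teal [197 221  18  14 189] BL [199 232] BR [214 234] TL [197 221] TR [213 223]
teal [193 222  39  25 244] BL [194 243] BR [223 246] TL [193 238] TR [230 222]
carton [(array([213. , 234.1]), 0.84)]
carton_top [(array([211.1, 204.2]), 0.59)]
spout_mouth [(array([206.1, 206.3]), 0.51)]
spout_tab []
ball0 []
```

Now it works: teal edge corners at (194,243)/(223,246) and (189,212)/(220,214) match a tilt of about 0.25 rad with no slip. I continue down the arc.

Request:
step_arm --deltas '[{"offset": [-0.3, 0, 0.4], "roll": 0}, {"offset": [-0.4, 0, 0.4], "roll": 0}, {"offset": [-0.4, 0, 0.4], "roll": 0}, {"offset": [-0.4, 0, 0.5], "roll": 0}, {"offset": [-0.4, 0, 0.5], "roll": 0}, {"offset": [0, 0, 0], "roll": 0}]'

```text
t: 29.0
tool_pos: [0.4892, -0.2579, 0.0765]
orientation: [3.14, 0.073, 0.003]
force: [-1.8, -0.2, 8.3]
opening: 0.0644
```

```bash
python3 go.py; python3 look.py pics/c11.png .0805
```

```text
t 29.0 pos [ 0.4892 -0.2579  0.0765] tilt 0.0021567037305117 yaw 0.04670246879010383 F [-1.8202 -0.1991  8.3452] open 0.0644080744149171
0.0 [202.1 236.6 230.2 239.8] [193.7 213.9 223.7 217.2]
0.2 [199.5 240.4 228.  243.7] [193.3 211.3 223.5 214.6]
0.4 [196.9 242.9 225.8 246.2] [193.1 208.3 223.4 211.6]
0.6 [194.2 243.9 223.6 247.3] [193.2 205.1 223.5 208.5]
0.8 [191.7 243.3 221.5 246.7] [193.5 201.9 223.8 205.2]
1.0 [189.3 241.  219.6 244.5] [193.9 198.7 224.3 202. ]
1.2 [187.2 237.1 218.  240.6] [194.6 195.7 224.9 199. ]
teal [193 195  33  13 273] BL [193 204] BR [225 205] TL [197 200] TR [223 198]
teal [200 214  17  16 238] BL [201 227] BR [216 229] TL [200 214] TR [216 216]
teal [194 227  38  18 295] BL [194 241] BR [226 241] TL [194 234] TR [231 227]
carton [(array([212. , 235.9]), 0.9)]
carton_top [(array([213.6, 202.1]), 0.79)]
spout_mouth []
spout_tab []
ball0 []
```

Request:
step_arm --deltas '[{"offset": [-0.3, 0, 0.3], "roll": 0}, {"offset": [-0.3, 0, 0.3], "roll": 0}, {"offset": [-0.2, 0, 0.4], "roll": 0}, {"offset": [-0.1, 0, 0.4], "roll": 0}, {"offset": [0, 0, 0], "roll": 0}]'

```text
t: 29.92
tool_pos: [0.4807, -0.2583, 0.0631]
orientation: [3.14, 0.073, 0.004]
force: [-2.5, 1.2, 12.7]
opening: 0.0638
```

```bash
python3 go.py; python3 look.py pics/c12.png .0805
```

```text
t 29.93 pos [ 0.4807 -0.2583  0.0631] tilt 0.002774204851615417 yaw 0.046782040276518624 F [-2.4544  1.1705 12.6797] open 0.06379261098499006
0.0 [204.2 236.6 231.9 239.7] [196.1 214.2 225.8 217.5]
0.2 [201.8 240.4 229.8 243.6] [195.8 211.7 225.5 215. ]
0.4 [199.2 242.8 227.7 246.1] [195.6 208.7 225.4 212. ]
0.6 [196.6 243.8 225.6 247.1] [195.7 205.6 225.6 208.9]
0.8 [194.1 243.2 223.5 246.6] [195.9 202.4 225.8 205.7]
1.0 [191.8 240.9 221.7 244.4] [196.4 199.2 226.3 202.5]
1.2 [189.8 237.1 220.1 240.5] [197.1 196.3 226.9 199.5]
teal [196 193  30   9 121] BL [196 198] BR [225 201] TL [196 197] TR [225 199]
teal [202 208  17  17 243] BL [202 222] BR [217 224] TL [202 208] TR [218 210]
teal [194 227  39  14 311] BL [194 236] BR [231 233] TL [195 229] TR [232 227]
carton [(array([213.1, 234.5]), 0.94)]
carton_top [(array([214.5, 197. ]), 0.67)]
spout_mouth []
spout_tab []
ball0 []
```

View pics/c12.png

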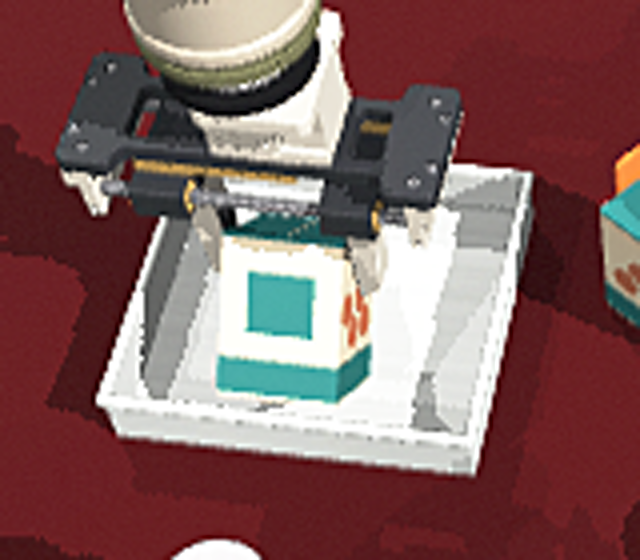

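The view shows the carton leaning in the tray: rear face (220,240)–(345,402), lower rear edge at (218,393)–(340,402), just inside the far rim, chute side down towards the robot. I fit the tilt numerically.

```bash
cat > fit.py <<'E'
import sys,json; from h import *
from scipy.optimize import least_squares
np.set_printoptions(precision=4,suppress=True)
def fit(s,obs,x0=(.9,.08,0.)):
    st=robot.read_state(); T=R.from_rotvec(st["orientation"]).as_matrix(); G=st["tool_pos"]+[0,0,.0075]; yaw=np.arctan2(T[1,0],T[0,0])
    def f(v):
        Q=R.from_euler("z",yaw).as_matrix()@R.from_euler("y",-v[0]).as_matrix()
        r=[proj(s,G+Q@(np.array(c)-[v[2],0,v[1]]))+[0,0.7]-u for c,u in obs]; return np.ravel(r)
    b=[]
    for t in(.3,.7,1.1,1.5):
        o=least_squares(f,(t,.08,0)); b.append((o.cost,o.x))
    b.sort(key=lambda k:k[0]); return b
E
python3 - <<'E'
from fit import *
s=cams.read_camera("scene"); h=.033;w=.032
obs=[((h,-w,0),(194.5,238.2)),((h,w,0),(225,240.3)),((h,-w,.088),(195.5,200)),((h,w,.088),(226,202.5)),((-h,w,0),(232.5,232.8))]
for c,x in fit(s,obs): print(c,"theta,h,gx",x)
E
```

```text
2.890260841668298 theta,h,gx [ 0.6763  0.0664 -0.0019]
2.8902608416704463 theta,h,gx [ 0.6763  0.0664 -0.0019]
2.8902608416782973 theta,h,gx [ 0.6763  0.0664 -0.0019]
2.8902608417466533 theta,h,gx [ 0.6763  0.0664 -0.0019]
```

The fit gives a tilt of 0.68 rad with the carton 14 mm further up in the grip. The lower edge was jammed by friction as it tried to slide towards the wall. Now I swing the grip over the fixed lower edge, moving -x with a little descent.

Request:
step_arm --deltas '[{"offset": [-0.5, 0, 0], "roll": 0}, {"offset": [-0.5, 0, 0.1], "roll": 0}, {"offset": [-0.5, 0, 0.2], "roll": 0}, {"offset": [-0.5, 0, 0.2], "roll": 0}, {"offset": [-0.4, 0, 0.2], "roll": 0}, {"offset": [0, 0, 0], "roll": 0}]'

```text
t: 31.02
tool_pos: [0.4546, -0.2588, 0.0541]
orientation: [-3.14, -0.073, 0.002]
force: [0.4, -0.3, 0.0]
opening: 0.0639
```

```bash
python3 go.py; python3 look.py pics/c13.png .0665
```

```text
t 31.02 pos [ 0.4546 -0.2588  0.0541] tilt 0.001518046736986678 yaw 0.046576460219885894 F [ 0.4391 -0.3313  0.0416] open 0.06390615034057445
0.0 [207.  225.9 234.5 229. ] [199.1 203.  228.5 206.3]
0.2 [204.9 228.6 232.7 231.7] [199.2 199.5 228.6 202.7]
0.4 [202.8 230.  231.  233.2] [199.4 195.8 228.9 199. ]
0.6 [200.7 230.2 229.2 233.5] [199.9 192.2 229.4 195.3]
0.8 [198.8 229.  227.7 232.3] [200.6 188.7 230.  191.9]
1.0 [197.  226.5 226.3 229.8] [201.5 185.6 230.8 188.8]
1.2 [195.5 222.7 225.1 226. ] [202.5 183.  231.7 186.2]
teal [204 199  18  16 247] BL [204 213] BR [220 214] TL [206 199] TR [221 200]
teal [196 220  38  13 317] BL [196 227] BR [232 232] TL [197 220] TR [232 224]
carton [(array([212.6, 230.2]), 0.77)]
carton_top [(array([220.4, 192.6]), 0.79)]
spout_mouth []
spout_tab [(array([206. , 315.4]), 0.53)]
ball0 []
```

```bash
cat > band.py <<'E'
from fit import *
def run(seedy=None):
    s=cams.read_camera("scene"); i=np.ascontiguousarray(s["pixels"]); g=cv2.cvtColor(i,cv2.COLOR_RGB2HSV); m=cv2.inRange(g,(75,90,40),(100,255,255)); m[:,:160]=0;m[:,262:]=0;m[:180]=0;m[300:]=0
    out=[]
    for c in cv2.findContours(m,0,1)[0]:
        if cv2.contourArea(c)>40: out.append(cv2.approxPolyDP(c,1.5,True)[:,0].tolist()); print(out[-1])
    return s
def solve(s,BL,BR,WTL,WTR,WBL,WBR,BF=None):
    h=.033;w=.032
    # window corners calibrated on the upright carton: y +-18 mm, z 33..66 mm
    obs=[((h,-w,0),BL),((h,w,0),BR),((h,-.018,.066),WTL),((h,.018,.066),WTR),((h,-.018,.034),WBL),((h,.018,.034),WBR)]
    if BF: obs.append(((-h,w,0),BF))
    for c,x in fit(s,obs)[:2]: print(c,"theta,h,gx",x)
if __name__=="__main__": run()
E
python3 band.py
```

```text
[[196, 221], [197, 228], [231, 232], [233, 225], [226, 223]]
[[206, 199], [204, 213], [220, 214], [221, 200]]
```

Run:
```python
from band import *
s=cams.read_camera("scene")
C=np.array([.512,.1735,0]); Q=R.from_euler("z",-.02).as_matrix()
for u in [(402.6,262.6),(421,264.6),(401.6,270.6),(420,273)]:
    # intersect with +x face
    o,d=ray(s,(u[0],u[1]-.7)); n=Q[:,0]; t=(C@n+.033-o@n)/(d@n); print(Q.T@(o+d*t-C))
solve(s,(197,228.3),(226,230.8),(206,199),(221,200.2),(204,213.3),(220,214.3),(231.5,232))
```

```text
[ 0.033  -0.0195  0.0637]
[0.033  0.0171 0.0683]
[ 0.033  -0.017   0.0309]
[0.033  0.0208 0.0342]
3.9130916457551046 theta,h,gx [ 0.9996  0.0686 -0.0073]
3.913091645794172 theta,h,gx [ 0.9996  0.0686 -0.0073]
```

Fit: tilt 1.0 rad, lower edge on the tray floor, force near zero. I continue the arc to about 1.3 rad.

Request:
step_arm --deltas '[{"offset": [-0.3, 0, 0.2], "roll": 0}, {"offset": [-0.4, 0, 0.3], "roll": 0}, {"offset": [-0.4, 0, 0.4], "roll": 0}, {"offset": [-0.3, 0, 0.4], "roll": 0}, {"offset": [-0.2, 0, 0.3], "roll": 0}, {"offset": [0, 0, 0], "roll": 0}, {"offset": [0, 0, 0], "roll": 0}, {"offset": [0, 0, 0], "roll": 0}]'

```text
t: 32.42
tool_pos: [0.4392, -0.2598, 0.0383]
orientation: [-3.141, -0.073, 0.001]
force: [-1.4, 0.0, -0.3]
opening: 0.0642
```

```bash
python3 go.py; python3 band.py
python3 - <<'E'
from h import *
p=cams.read_camera("top"); s=cams.read_camera("scene")
for n,q in(("top",p),("scene",s)):
    print(n,[(np.array(r["xy"]).round(),round(r["score"],2)) for r in cams.boxes_of(q,"ball0")])
    g=cv2.cvtColor(np.ascontiguousarray(q["pixels"]),cv2.COLOR_RGB2HSV); m=cv2.inRange(g,(4,90,90),(16,255,230)); m2=np.zeros_like(m)
    if n=="top": m2[225:345,395:520]=m[225:345,395:520]
    else: m2[170:260,160:275]=m[170:260,160:275]
    k,l,st,c=cv2.connectedComponentsWithStats(m2); print([(c[j].round(),int(st[j,4])) for j in range(1,k) if st[j,4]>8])
save(p,"pics/t14.png"); save(s,"pics/s14.png")
E
```

```text
t 32.42 pos [ 0.4392 -0.2598  0.0383] tilt 0.00042163627936851863 yaw 0.04664364926349738 F [-1.4482  0.0283 -0.3135] open 0.06424910591341533
[[198, 213], [198, 221], [223, 223], [232, 231], [233, 224], [228, 217]]
[[209, 194], [206, 207], [222, 208], [224, 195]]
top []
[(array([441., 279.]), 17)]
scene []
[(array([232., 210.]), 58)]
```

Request:
step_arm --deltas '[{"offset": [0, 0, 0], "roll": 0}, {"offset": [0, 0, 0], "roll": 0}, {"offset": [0.2, 0, -1], "roll": 0}, {"offset": [0.2, 0, -1.5], "roll": 0}, {"offset": [0.2, 0, -1.5], "roll": 0}, {"offset": [0, 0, 0], "roll": 0}, {"offset": [0, 0, 0], "roll": 0}, {"offset": [0, 0, 0], "roll": 0}]' --grip_force 60

```text
t: 33.67
tool_pos: [0.445, -0.2592, 0.0779]
orientation: [-3.14, -0.073, 0.002]
force: [-0.3, 0.1, -2.6]
opening: 0.0636
```

```bash
python3 - <<'E'
from band import *
s=cv2.imread("pics/s14.png"); 
sc=cams.read_camera("scene")
st=robot.read_state()
import fit as F
class RR:  # pose of the last row before lifting
    def read_state(self): return dict(st,tool_pos=np.array([.4392,-.2598,.0383]))
F.robot=RR()
solve(sc,(198,221.3),(224,223.3),(209,194),(224,195),(206,207.3),(222,208.3),(232,231.3))
E
python3 go.py; python3 band.py
python3 - <<'E'
from h import *
p=cams.read_camera("top"); s=cams.read_camera("scene")
for n,q in(("top",p),("scene",s)):
    print(n,[(np.array(r["xy"]).round(),round(r["score"],2)) for r in cams.boxes_of(q,"ball0")])
a=cv2.resize(np.ascontiguousarray(p["pixels"][220:345,385:525]),(400,360),interpolation=2);b=cv2.resize(np.ascontiguousarray(s["pixels"][150:270,150:283]),(400,360),interpolation=2)
cv2.imwrite("pics/c15.png",cv2.cvtColor(np.hstack([a,b]),cv2.COLOR_RGB2BGR))
E
```

```text
6.255891780040071 theta,h,gx [ 1.2328  0.0713 -0.0134]
6.255891780145423 theta,h,gx [ 1.2328  0.0713 -0.0134]
t 33.73 pos [ 0.4451 -0.2591  0.0779] tilt 0.0012798103347329776 yaw 0.04678477040445855 F [ 0.114  -0.0113 -2.1194] open 0.06374951222395986
[[193, 206], [192, 212], [222, 215], [229, 224], [230, 216], [224, 208]]
[[205, 184], [202, 198], [218, 199], [220, 185]]
top []
scene []
```

```bash
cat > balls.py <<'E'
from h import *
np.set_printoptions(precision=3,suppress=True)
def blobs(show=None):
    for n in("top","scene"):
        q=cams.read_camera(n); g=cv2.cvtColor(np.ascontiguousarray(q["pixels"]),cv2.COLOR_RGB2HSV)
        m=cv2.inRange(g,(4,70,40),(19,255,255)); k=np.zeros_like(m)
        quad=np.array([proj(q,[x,y,.02]) for x,y in((.366,-.155),(.553,-.146),(.563,-.352),(.38,-.361))]).astype(np.int32)
        cv2.fillPoly(k,[quad],255); m&=k
        _,l,st,c=cv2.connectedComponentsWithStats(m)
        for j in range(1,len(st)):
            if st[j,4]>12: print(n,c[j].round(0),"area",st[j,4],"bbox",st[j,2:4],"hsv",g[l==j].mean(0).round(),"at z=.014",at_z(q,c[j],.014)[:2])
        print(n,"net",[(np.array(r["xy"]).round(),round(r["score"],2)) for r in cams.boxes_of(q,"ball0")])
        if show: save(q,f"pics/{show}_{n}.png")
blobs("b1")
E
python3 balls.py
```

```text
top [446. 275.] area 33 bbox [7 8] hsv [ 12.  95. 192.] at z=.014 [ 0.489 -0.242]
top [457. 320.] area 24 bbox [9 3] hsv [ 12. 101. 186.] at z=.014 [ 0.401 -0.26 ]
top net [(array([319., 230.]), 0.68)]
scene [229. 202.] area 77 bbox [ 5 20] hsv [ 10. 142. 215.] at z=.014 [ 0.427 -0.252]
scene net []
```

Run:
```python
import cv2,numpy as np
t=cv2.imread("pics/b1_top.png")[225:345,390:525]; s=cv2.imread("pics/b1_scene.png")[150:270,150:285]
cv2.imwrite("pics/v12.png",np.hstack([cv2.resize(t,(400,356),interpolation=2),cv2.resize(s,(400,356),interpolation=2)]))
```

```text
(no output)
```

View pics/v12.png

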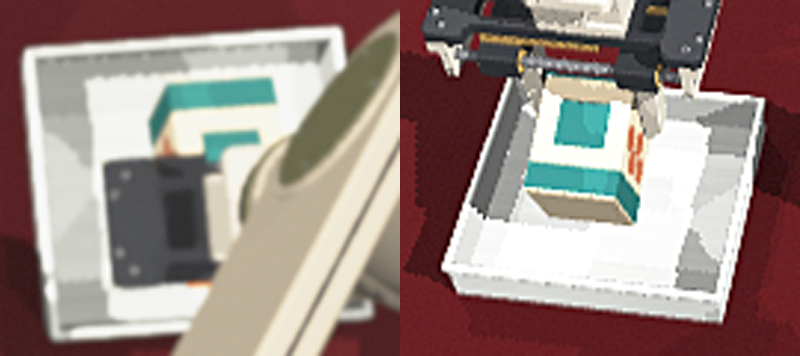

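The last picture shows the carton held at about 70° over the tray; no loose ball is in the visible part, and the tab shows at left (200,285). Balls may be hidden under the arm. I jiggle the carton sideways over the tray and look for balls by colour.

Request:
step_arm --deltas '[{"offset": [0, 1.5, 0], "roll": 0}, {"offset": [0, -1.5, 0], "roll": 0}, {"offset": [0, -1.5, 0], "roll": 0}, {"offset": [0, 1.5, 0], "roll": 0}, {"offset": [0.5, -1.5, 0], "roll": 0}, {"offset": [1.0, -2, 0], "roll": 0}, {"offset": [1.0, -1.5, 0], "roll": 0}, {"offset": [0, 0, 0], "roll": 0}]'

```text
t: 35.17
tool_pos: [0.4689, -0.2072, 0.0787]
orientation: [-3.141, -0.077, -0.0]
force: [0.3, 0.4, -1.8]
opening: 0.0637
```

```bash
sed -i 's/"b1"/"b2"/' balls.py; python3 go.py; python3 balls.py; python3 band.py
```

```text
t 35.17 pos [ 0.4689 -0.2072  0.0787] tilt 0.00021725505047144855 yaw 0.04886824218303442 F [ 0.2966  0.3601 -1.7984] open 0.06372354556818358
top [416. 261.] area 16 bbox [4 6] hsv [ 13.  88. 203.] at z=.014 [ 0.516 -0.186]
top net []
scene [250. 214.] area 64 bbox [ 5 19] hsv [ 10. 146. 216.] at z=.014 [ 0.451 -0.197]
scene net [(array([324., 279.]), 0.41)]
[[214, 217], [213, 225], [243, 228], [249, 236], [250, 228], [244, 220]]
[[225, 196], [222, 210], [238, 212], [241, 198]]
```

No balls are out. Reason: pressing the chute on the tray floor folded it back to about 0.45 rad, which leaves a gap of about 22 mm and blocks them. I try to reopen it by pressing the tab tip against the tray's near inner wall and lifting, so friction holds the tab down.

Request:
step_arm --deltas '[{"offset": [-1.2, 0, 1], "roll": 0}, {"offset": [-1.2, 0, 1.2], "roll": 0}, {"offset": [-1.2, 0, 1], "roll": 0}, {"offset": [-0.5, 0, 0], "roll": 0}, {"offset": [0, 0, 0], "roll": 0}]'

```text
t: 36.05
tool_pos: [0.427, -0.2105, 0.0468]
orientation: [3.141, 0.073, 0.0]
force: [-0.0, 0.6, -2.0]
opening: 0.064
```

```bash
python3 go.py
python3 - <<'E'
from h import *
np.set_printoptions(precision=3,suppress=True)
p=cams.read_camera("top"); s=cams.read_camera("scene")
for n,q in(("top",p),("scene",s)):
    g=cv2.cvtColor(np.ascontiguousarray(q["pixels"]),cv2.COLOR_RGB2HSV)
    m=cv2.inRange(g,(6,120,120),(24,255,255)); k=np.zeros_like(m)
    if n=="top": k[225:350,390:525]=255
    else: k[150:260,160:285]=255
    _,l,st,c=cv2.connectedComponentsWithStats(m&k)
    for j in range(1,len(st)):
        if st[j,4]>6: print(n,st[j],g[l==j].mean(0).round(),at_z(q,c[j],.03)[:2])
    for t in("spout_tab","spout_mouth"): print(t,[(np.array(r["xy"]).round(),round(r["score"],2)) for r in cams.pinpoint(q,t)])
E
```

```text
t 36.05 pos [ 0.427  -0.2105  0.0468] tilt 0.00032871195025378465 yaw 0.04624853566235688 F [-0.0058  0.581  -2.0462] open 0.06395177964295931
spout_tab [(array([374., 325.]), 0.62), (array([280., 337.]), 0.61)]
spout_mouth [(array([372., 328.]), 0.51), (array([284., 334.]), 0.47)]
scene [261 159   7   3   9] [ 19. 145. 135.] [ 0.303 -0.197]
scene [206 168  40   7  90] [ 17. 141. 172.] [ 0.352 -0.278]
scene [253 198   4  18  35] [  8. 163. 209.] [ 0.442 -0.185]
spout_tab [(array([374., 182.]), 0.7), (array([298., 176.]), 0.54)]
spout_mouth [(array([375., 186.]), 0.82), (array([302., 182.]), 0.45)]
```

Request:
step_arm --deltas '[{"offset": [-0.5, 0, 0], "roll": 0}, {"offset": [-0.3, 0, 0], "roll": 0}, {"offset": [0, 0, 0], "roll": 0}]'

```text
t: 36.72
tool_pos: [0.4194, -0.2109, 0.0469]
orientation: [3.14, 0.073, 0.001]
force: [1.4, -1.1, -3.0]
opening: 0.0638
```

```bash
python3 go.py
```

```text
t 36.73 pos [ 0.4194 -0.2109  0.0469] tilt 0.0009111517206474085 yaw 0.04665676691400094 F [ 1.3583 -1.0525 -2.9546] open 0.06381784480771376
```

Request:
step_arm --deltas '[{"offset": [-0.1, 0, -0.6], "roll": 0}, {"offset": [-0.2, 0, -0.6], "roll": 0}, {"offset": [-0.3, 0, -0.6], "roll": 0}, {"offset": [-0.3, 0, -0.6], "roll": 0}, {"offset": [-0.4, 0, -0.6], "roll": 0}, {"offset": [0, 0, 0], "roll": 0}]'

```text
t: 37.48
tool_pos: [0.4063, -0.2115, 0.0773]
orientation: [3.14, 0.073, 0.001]
force: [4.7, -0.9, -0.3]
opening: 0.064
```

```bash
python3 go.py
```

```text
t 37.48 pos [ 0.4063 -0.2115  0.0773] tilt 0.0009687288160072474 yaw 0.046531901446784325 F [ 4.6899 -0.8681 -0.2878] open 0.06401292255640757
```

The force (4.7, 0, +1.8) points along the panel at about 21° below horizontal, so the spout has reopened to about 0.7 rad. I continue a bit further.

Request:
step_arm --deltas '[{"offset": [0, 0, -0.5], "roll": 0}, {"offset": [-0.2, 0, -0.5], "roll": 0}, {"offset": [-0.3, 0, -0.5], "roll": 0}, {"offset": [0, 0, 0], "roll": 0}]'

```text
t: 37.98
tool_pos: [0.4011, -0.2117, 0.092]
orientation: [3.14, 0.073, 0.0]
force: [0.5, 0.3, -1.8]
opening: 0.0635
```

```bash
sed -i 's/"b2"/"b3"/' balls.py; python3 go.py; python3 balls.py
```

```text
t 37.98 pos [ 0.4011 -0.2117  0.092 ] tilt 0.0003032858256567273 yaw 0.04659963210652776 F [ 0.4591  0.2598 -1.7567] open 0.0635028018226335
top [422. 301.] area 45 bbox [ 7 11] hsv [ 11. 101. 196.] at z=.014 [ 0.438 -0.193]
top [415. 308.] area 13 bbox [3 5] hsv [ 18.  99. 136.] at z=.014 [ 0.425 -0.179]
top net []
scene [256. 188.] area 36 bbox [ 4 12] hsv [ 10. 143. 215.] at z=.014 [ 0.377 -0.202]
scene net []
```

Request:
step_arm --deltas '[{"offset": [1.0, 0, 0], "roll": 0}, {"offset": [2.0, 0.5, 0], "roll": 0}, {"offset": [2.0, 1, 0], "roll": 0}, {"offset": [1.0, 1, 0], "roll": 0}, {"offset": [0, 0, 0], "roll": 0}, {"offset": [0, 0, 0], "roll": 0}]'

```text
t: 38.92
tool_pos: [0.4617, -0.2334, 0.0913]
orientation: [-3.14, -0.073, 0.002]
force: [-0.5, -0.3, -2.3]
opening: 0.0639
```

```bash
sed -i 's/"b3"/"b4"/' balls.py; python3 go.py; python3 balls.py
python3 - <<'E'
import cv2
g=cv2.cvtColor(cv2.imread("pics/b4_top.png"),cv2.COLOR_BGR2HSV); m=cv2.inRange(g,(6,130,130),(24,255,255)); m[:230]=0; m[:,:390]=0
_,l,st,c=cv2.connectedComponentsWithStats(m); print([s.tolist() for s in st[1:] if s[4]>5])
E
```

```text
t 38.92 pos [ 0.4617 -0.2334  0.0913] tilt 0.0012206254497822567 yaw 0.04664697160781314 F [-0.4538 -0.3168 -2.3194] open 0.06387613838435115
top [450. 239.] area 45 bbox [38  4] hsv [  8.  95. 134.] at z=.014 [ 0.558 -0.253]
top [433. 264.] area 20 bbox [5 7] hsv [ 13.  88. 199.] at z=.014 [ 0.51  -0.217]
top net []
scene [238. 206.] area 74 bbox [ 5 20] hsv [ 10. 141. 216.] at z=.014 [ 0.435 -0.228]
scene net []
[]
```

The colour check still sees no loose ball, so more tilt is needed. I now rest the carton's lower edge on top of the far rim, which gives a 60 mm lever with the chute hanging free inside the tray, and press down.

Request:
step_arm --deltas '[{"offset": [2, 0.8, 0], "roll": 0}, {"offset": [2, 0.8, 0], "roll": 0}, {"offset": [0, 0, 0.8], "roll": 0}, {"offset": [0, 0, 0.7], "roll": 0}, {"offset": [0, 0, 0], "roll": 0}]'

```text
t: 39.75
tool_pos: [0.5015, -0.247, 0.0752]
orientation: [-3.139, -0.073, 0.004]
force: [0.2, 1.0, -1.7]
opening: 0.0637
```

```bash
python3 go.py; python3 band.py
```

```text
t 39.75 pos [ 0.5015 -0.247   0.0752] tilt 0.0027747162773645636 yaw 0.04673707971865427 F [ 0.2408  1.0289 -1.7383] open 0.06366860277875298
[[191, 228], [189, 236], [221, 240], [228, 247], [229, 240], [222, 232]]
[[202, 207], [200, 222], [216, 223], [219, 209]]
```

Request:
step_arm --deltas '[{"offset": [0, 0, 0.3], "roll": 0}, {"offset": [-0.1, 0, 0.4], "roll": 0}, {"offset": [-0.2, 0, 0.4], "roll": 0}, {"offset": [-0.2, 0, 0.4], "roll": 0}, {"offset": [-0.2, 0, 0.4], "roll": 0}, {"offset": [-0.1, 0, 0.4], "roll": 0}, {"offset": [0, 0, 0], "roll": 0}]' --grip_force 14

```text
t: 40.67
tool_pos: [0.4952, -0.2488, 0.0544]
orientation: [3.14, 0.073, 0.001]
force: [-2.1, 0.1, 4.3]
opening: 0.0639
```

```bash
sed -i 's/"b4"/"b5"/' balls.py; python3 go.py; python3 band.py; python3 balls.py
```

```text
t 40.67 pos [ 0.4952 -0.2488  0.0544] tilt 0.0012665145889613916 yaw 0.046691392162456845 F [-2.1281  0.1456  4.2505] open 0.06393589364901188
[[192, 227], [191, 234], [221, 237], [227, 249], [228, 241], [223, 230]]
[[205, 207], [201, 220], [217, 222], [220, 209]]
top [437. 246.] area 16 bbox [4 5] hsv [ 13.  90. 200.] at z=.014 [ 0.545 -0.227]
top net []
scene [198. 192.] area 65 bbox [33  5] hsv [ 19. 139. 163.] at z=.014 [ 0.413 -0.331]
scene [190. 198.] area 15 bbox [4 8] hsv [ 18. 116. 161.] at z=.014 [ 0.433 -0.344]
scene [228. 226.] area 79 bbox [ 6 21] hsv [ 10. 141. 217.] at z=.014 [ 0.492 -0.235]
scene net []
```

Run:
```python
from band import *
s=cams.read_camera("scene")
solve(s,(191,234.3),(221.5,237.3),(205,207),(220,209),(201,220.3),(217,222.3),(227.5,249))
```

```text
3.822066583180355 theta,h,gx [ 1.3878  0.0718 -0.0163]
3.8220665831983984 theta,h,gx [ 1.3878  0.0718 -0.0163]
```

Tilt is 1.39 rad, so pressing on the rim works. Further down.

Request:
step_arm --deltas '[{"offset": [-0.1, 0, 0.4], "roll": 0}, {"offset": [-0.1, 0, 0.4], "roll": 0}, {"offset": [-0.1, 0, 0.4], "roll": 0}, {"offset": [0, 0, 0.4], "roll": 0}, {"offset": [0, 0, 0], "roll": 0}, {"offset": [0, 0, 0], "roll": 0}]'

```text
t: 41.72
tool_pos: [0.4917, -0.249, 0.0381]
orientation: [3.14, 0.073, -0.001]
force: [-5.2, -1.2, 4.0]
opening: 0.064
```

```bash
sed -i 's/"b5"/"b6"/' balls.py; python3 go.py; python3 band.py; python3 balls.py
```

```text
t 41.73 pos [ 0.4917 -0.249   0.0381] tilt 0.001021170610381712 yaw 0.04654517729669582 F [-5.1711 -1.1531  3.9995] open 0.06397985829007154
[[194, 221], [192, 226], [194, 228], [222, 231], [227, 249], [228, 239], [224, 225]]
[[207, 205], [204, 216], [220, 216], [222, 207]]
top [436. 250.] area 15 bbox [5 4] hsv [ 13.  84. 194.] at z=.014 [ 0.537 -0.225]
top net []
scene [238. 184.] area 16 bbox [7 4] hsv [ 19. 130. 117.] at z=.014 [ 0.374 -0.244]
scene [198. 196.] area 77 bbox [36  6] hsv [ 19. 132. 167.] at z=.014 [ 0.423 -0.327]
scene [229. 225.] area 79 bbox [ 6 24] hsv [ 10. 139. 211.] at z=.014 [ 0.488 -0.234]
scene net [(array([325., 279.]), 0.66)]
```

Request:
step_arm --deltas '[{"offset": [0, 0, 0], "roll": 0}, {"offset": [0, 0, 0], "roll": 0}, {"offset": [-0.3, 0, -1], "roll": 0}, {"offset": [-0.3, 0, -1.5], "roll": 0}, {"offset": [-0.3, 0, -1.5], "roll": 0}, {"offset": [0, 0, 0], "roll": 0}, {"offset": [0, 1, 0], "roll": 0}, {"offset": [0, -1, 0], "roll": 0}, {"offset": [0, 0, 0], "roll": 0}]' --grip_force 60

```text
t: 43.1
tool_pos: [0.4826, -0.2478, 0.0768]
orientation: [-3.14, -0.074, 0.002]
force: [-0.4, 1.2, -1.7]
opening: 0.0639
```

```bash
sed -i 's/"b6"/"b7"/' balls.py; python3 go.py; python3 band.py; python3 balls.py
```

```text
t 43.1 pos [ 0.4826 -0.2478  0.0768] tilt 0.0017169419519759807 yaw 0.0471312891450842 F [-0.4132  1.242  -1.7329] open 0.06385829090819602
[[191, 207], [190, 213], [221, 216], [226, 236], [227, 226], [223, 210]]
[[205, 190], [201, 201], [217, 203], [221, 192]]
top [440. 253.] area 17 bbox [6 4] hsv [ 13.  86. 194.] at z=.014 [ 0.532 -0.234]
top net []
scene [201. 180.] area 51 bbox [29  5] hsv [ 19. 139. 169.] at z=.014 [ 0.377 -0.335]
scene [228. 210.] area 77 bbox [ 5 24] hsv [  9. 148. 210.] at z=.014 [ 0.451 -0.248]
scene [234. 215.] area 23 bbox [4 7] hsv [ 11. 137. 242.] at z=.014 [ 0.461 -0.231]
scene net [(array([211., 214.]), 0.22)]
```

A bright terracotta blob has appeared at scene (234,215) beside the carton, which is a ball in the tray. I shift sideways over the tray to see more.

Request:
step_arm --deltas '[{"offset": [0, 1.5, 0], "roll": 0}, {"offset": [0, 1.5, 0], "roll": 0}, {"offset": [0, 1.0, -1], "roll": 0}, {"offset": [0, 0, -1], "roll": 0}, {"offset": [0, 0, 0], "roll": 0}]'

```text
t: 43.98
tool_pos: [0.4858, -0.2894, 0.0993]
orientation: [3.139, 0.073, 0.003]
force: [-0.3, -0.1, -1.0]
opening: 0.0639
```

```bash
sed -i 's/"b7"/"b8"/' balls.py; python3 go.py; python3 balls.py
python3 - <<'E'
from band import *
s=run()
E
```

```text
t 43.98 pos [ 0.4858 -0.2894  0.0993] tilt 0.002548527261767876 yaw 0.04641810490992832 F [-0.3255 -0.0545 -1.0082] open 0.06388976917132073
top [467. 250.] area 21 bbox [6 4] hsv [ 12.  88. 185.] at z=.014 [ 0.537 -0.285]
top [449. 325.] area 188 bbox [17 21] hsv [  9. 127. 210.] at z=.014 [ 0.391 -0.243]
top [463. 327.] area 63 bbox [ 9 10] hsv [  9. 117. 220.] at z=.014 [ 0.387 -0.27 ]
top [431. 331.] area 89 bbox [11 11] hsv [  9. 129. 201.] at z=.014 [ 0.38  -0.209]
top net [(array([452., 321.]), 0.66), (array([447., 329.]), 0.61), (array([428., 330.]), 0.57), (array([464., 329.]), 0.45)]
scene [215. 183.] area 13 bbox [3 8] hsv [ 19. 126. 158.] at z=.014 [ 0.379 -0.3  ]
scene [222. 188.] area 28 bbox [7 8] hsv [  8. 143. 198.] at z=.014 [ 0.392 -0.278]
scene [236. 191.] area 137 bbox [17 15] hsv [  9. 142. 218.] at z=.014 [ 0.395 -0.244]
scene [251. 190.] area 66 bbox [9 9] hsv [  9. 145. 212.] at z=.014 [ 0.384 -0.21 ]
scene [207. 202.] area 93 bbox [ 7 25] hsv [  9. 144. 209.] at z=.014 [ 0.437 -0.301]
scene net [(array([241., 187.]), 0.62), (array([249., 188.]), 0.61), (array([325., 277.]), 0.22)]
[[169, 198], [168, 205], [198, 208], [205, 228], [207, 222], [201, 202]]
[[183, 182], [180, 193], [196, 194], [200, 183]]
```

At least four balls now lie in the tray: top pixels (449,325) (a double blob), (463,327) and (431,331). Next I turn the carton upright again: press its underside against the far wall from inside with a light grip and lift, so that wall friction swings the bottom down.

Request:
step_arm --deltas '[{"offset": [-1.8, -1, 0.5], "roll": 0}, {"offset": [0, 0, 1.5], "roll": 0}, {"offset": [0, 0, 1.5], "roll": 0}, {"offset": [0, 0, 1.5], "roll": 0}, {"offset": [0, 0, 1.0], "roll": 0}, {"offset": [0.6, 0, 0], "roll": 0}, {"offset": [0.6, 0, 0], "roll": 0}, {"offset": [0, 0, 0], "roll": 0}]'

```text
t: 45.22
tool_pos: [0.4796, -0.2793, 0.0384]
orientation: [3.14, 0.074, 0.002]
force: [-0.7, 1.0, -1.0]
opening: 0.0635
```

```bash
python3 go.py; python3 band.py
```

```text
t 45.23 pos [ 0.4796 -0.2793  0.0384] tilt 0.0016553398358089297 yaw 0.04720781378146142 F [-0.6927  0.96   -0.9669] open 0.06345751403650338
[[181, 214], [179, 220], [209, 223], [215, 241], [217, 236], [212, 218]]
[[194, 199], [192, 209], [207, 210], [210, 200]]
```

Request:
step_arm --deltas '[{"offset": [0.5, 0, 0], "roll": 0}, {"offset": [0.2, 0, -0.6], "roll": 0}, {"offset": [0.2, 0, -0.6], "roll": 0}, {"offset": [0.2, 0, -0.6], "roll": 0}, {"offset": [0.3, 0, -0.6], "roll": 0}, {"offset": [0.3, 0, -0.6], "roll": 0}, {"offset": [0.3, 0, -0.6], "roll": 0}, {"offset": [0, 0, 0], "roll": 0}]' --grip_force 6

```text
t: 46.28
tool_pos: [0.4991, -0.2783, 0.0744]
orientation: [3.14, 0.074, 0.002]
force: [0.0, -0.3, -1.4]
opening: 0.0641
```

```bash
python3 go.py; python3 band.py
```

```text
t 46.27 pos [ 0.4991 -0.2783  0.0744] tilt 0.0012637819384906388 yaw 0.046907385561119994 F [ 0.0379 -0.2694 -1.4245] open 0.06414432333383731
[[174, 212], [172, 218], [203, 221], [210, 240], [211, 232], [206, 215]]
[[189, 195], [184, 206], [200, 208], [205, 197]]
```

Run:
```python
from band import *
s=cams.read_camera("scene")
solve(s,(172.5,218.3),(203.5,221.3),(189,195),(205,197),(184.5,206.3),(200,208.3),(210,240))
```

```text
5.429124479731077 theta,h,gx [ 1.6313  0.0746 -0.0211]
5.4291244797353695 theta,h,gx [ 1.6313  0.0746 -0.0211]
```

The underside slid past the rim without turning (still 1.63 rad). I move to free air over the tray and let it swing down under its own weight with the minimum grip, with small vertical jerks.

Request:
step_arm --deltas '[{"offset": [-1.5, -0.5, -1], "roll": 0}, {"offset": [-1.5, -0.5, -1], "roll": 0}, {"offset": [-0.3, 0, -1], "roll": 0}, {"offset": [0, 0, 0], "roll": 0}]'

```text
t: 46.88
tool_pos: [0.4658, -0.2703, 0.1048]
orientation: [3.139, 0.073, 0.003]
force: [0.0, 0.3, -1.8]
opening: 0.0636
```

Request:
step_arm --deltas '[{"offset": [0, 0, 0], "roll": 0}, {"offset": [0, 0, 0], "roll": 0}, {"offset": [0, 0, -1], "roll": 0}, {"offset": [0, 0, 1], "roll": 0}, {"offset": [0, 0, -1], "roll": 0}, {"offset": [0, 0, 0], "roll": 0}]' --grip_force 3

```text
t: 47.62
tool_pos: [0.4655, -0.2699, 0.1146]
orientation: [3.14, 0.073, 0.002]
force: [0.2, 0.8, -2.4]
opening: 0.064
```

```bash
python3 go.py; python3 band.py
```

```text
t 47.62 pos [ 0.4655 -0.2699  0.1146] tilt 0.0013782507116693902 yaw 0.04680123779468769 F [ 0.2241  0.7928 -2.4414] open 0.06402580862899324
[[179, 187], [177, 193], [209, 196], [215, 217], [216, 207], [211, 190]]
```

Gravity alone is not enough. I try the wall drag again, lower on the wall, with the minimum grip and a firmer press.

Request:
step_arm --deltas '[{"offset": [0, 0, 2], "roll": 0}, {"offset": [0, 0, 3], "roll": 0}, {"offset": [0, 0, 2.5], "roll": 0}, {"offset": [0, 0, 1.5], "roll": 0}, {"offset": [0.6, 0, 0], "roll": 0}, {"offset": [0.5, 0, 0], "roll": 0}, {"offset": [0.4, 0, 0], "roll": 0}]' --grip_force 20

```text
t: 48.55
tool_pos: [0.4807, -0.2693, 0.0246]
orientation: [3.14, 0.074, 0.001]
force: [-4.6, -0.2, -0.6]
opening: 0.0636
```

Request:
step_arm --deltas '[{"offset": [0.3, 0, 0], "roll": 0}, {"offset": [0.2, 0, -0.5], "roll": 0}, {"offset": [0.2, 0, -0.6], "roll": 0}, {"offset": [0.2, 0, -0.6], "roll": 0}, {"offset": [0.3, 0, -0.6], "roll": 0}, {"offset": [0.3, 0, -0.6], "roll": 0}, {"offset": [0, 0, 0], "roll": 0}]' --grip_force 3

```text
t: 49.42
tool_pos: [0.4957, -0.2685, 0.0535]
orientation: [3.14, 0.074, 0.002]
force: [-0.4, 0.2, -0.8]
opening: 0.0641
```

```bash
python3 go.py; python3 band.py
```

```text
t 49.42 pos [ 0.4957 -0.2685  0.0535] tilt 0.0014054022438398088 yaw 0.046994986522019985 F [-0.4427  0.1562 -0.7637] open 0.06412732217488144
[[184, 223], [182, 230], [213, 234], [220, 244], [221, 237], [215, 227]]
[[196, 203], [193, 216], [209, 218], [212, 205]]
```

It is turning back (about 1.3 rad). I continue the drag.

Request:
step_arm --deltas '[{"offset": [0.4, 0, -0.3], "roll": 0}, {"offset": [0.4, 0, -0.6], "roll": 0}, {"offset": [0.4, 0, -0.6], "roll": 0}, {"offset": [0.4, 0, -0.5], "roll": 0}, {"offset": [0.5, 0, -0.5], "roll": 0}, {"offset": [0, 0, 0], "roll": 0}]'

```text
t: 50.22
tool_pos: [0.5168, -0.2674, 0.0784]
orientation: [3.14, 0.074, 0.002]
force: [0.3, -0.6, -1.5]
opening: 0.0643
```

```bash
python3 go.py; python3 band.py
```

```text
t 50.23 pos [ 0.5168 -0.2674  0.0784] tilt 0.0013826119343100293 yaw 0.04710436175006081 F [ 0.2811 -0.5939 -1.54  ] open 0.06426511285816298
[[179, 227], [178, 235], [206, 238], [217, 245], [218, 237], [211, 231]]
[[190, 206], [188, 220], [204, 222], [207, 207]]
```

Run:
```python
from band import *
s=cams.read_camera("scene")
solve(s,(178,235.3),(210,238.6),(190,206),(207,207.3),(188,220.3),(204,222.3),(217,245.3))
for c in [(165,240)]: pass
p=cams.read_camera("top"); g=cv2.cvtColor(np.ascontiguousarray(p["pixels"]),cv2.COLOR_RGB2HSV); m=cv2.inRange(g,(0,0,150),(180,60,255))
for c in(403,408,415,420,470,480,490,500):
    r=np.flatnonzero(m[215:262,c]); print(c,at_z(p,(c,r[0]+215),.039)[:2] if len(r) else None)
```

```text
3.3684367670979456 theta,h,gx [ 1.1955  0.0594 -0.017 ]
3.368436767114731 theta,h,gx [ 1.1955  0.0594 -0.017 ]
403 [ 0.5574 -0.1571]
408 [ 0.5572 -0.1667]
415 [ 0.5589 -0.1803]
420 [ 0.5587 -0.1899]
470 [ 0.5997 -0.288 ]
480 [ 0.5994 -0.3072]
490 [ 0.5718 -0.325 ]
500 [ 0.5929 -0.3454]
```

Tilt is 1.2 rad now and the edge is above the rim again. I back off, lower inside the wall and push +x once more.

Request:
step_arm --deltas '[{"offset": [-1.5, 0, 0], "roll": 0}, {"offset": [-0.6, 0, 1.2], "roll": 0}, {"offset": [0, 0, 1.5], "roll": 0}, {"offset": [0.7, 0, 0], "roll": 0}, {"offset": [0.6, 0, 0], "roll": 0}, {"offset": [0.5, 0, -0.3], "roll": 0}, {"offset": [0.5, 0, -0.4], "roll": 0}, {"offset": [0.5, 0, -0.5], "roll": 0}, {"offset": [0.5, 0, -0.5], "roll": 0}, {"offset": [0, 0, 0], "roll": 0}]'

```text
t: 51.62
tool_pos: [0.5291, -0.267, 0.0687]
orientation: [3.14, 0.074, 0.003]
force: [-0.7, 0.6, -0.8]
opening: 0.0642
```

```bash
python3 go.py; python3 band.py
```

```text
t 51.62 pos [ 0.5291 -0.267   0.0687] tilt 0.0021299291404539814 yaw 0.04700164499116036 F [-0.6693  0.5985 -0.8374] open 0.06417318344883875
[[181, 243], [211, 247], [220, 244], [221, 237], [208, 239], [181, 235]]
[[191, 213], [189, 228], [205, 230], [206, 215]]
```

Request:
step_arm --deltas '[{"offset": [0.5, 0, -0.2], "roll": 0}, {"offset": [0.6, 0, -0.2], "roll": 0}, {"offset": [0.6, 0, -0.2], "roll": 0}, {"offset": [0.6, 0, -0.2], "roll": 0}, {"offset": [0, 0, 0], "roll": 0}]'

```text
t: 52.3
tool_pos: [0.5517, -0.2655, 0.0759]
orientation: [3.141, 0.074, 0.001]
force: [0.5, -0.8, -0.7]
opening: 0.0639
```

```bash
python3 go.py; python3 band.py
```

```text
t 52.3 pos [ 0.5517 -0.2655  0.0759] tilt 0.0008378386686954815 yaw 0.047160655863626 F [ 0.4764 -0.7673 -0.7267] open 0.06392225085818788
[[220, 237], [211, 247], [180, 243], [180, 251], [211, 254], [220, 243]]
[[187, 222], [187, 236], [203, 238], [203, 224]]
[[204, 210], [198, 209], [197, 212], [182, 210], [180, 212], [203, 214]]
```

Run:
```python
from band import *
s=cams.read_camera("scene")
solve(s,(180,251),(211,254.3),(187,222),(203,224.2),(187,236.3),(203,238.3),(220,243.3))
```

```text
2.158929232707726 theta,h,gx [ 0.634   0.0386 -0.0033]
2.158929232713078 theta,h,gx [ 0.634   0.0386 -0.0033]
```

The carton is down to about 0.6 rad. One more push against the inner wall, a little lower.

Request:
step_arm --deltas '[{"offset": [-0.8, 0, 0.3], "roll": 0}, {"offset": [0, 0, 1.2], "roll": 0}, {"offset": [0.7, 0, 0], "roll": 0}, {"offset": [0.6, 0, 0], "roll": 0}, {"offset": [0.6, 0, 0], "roll": 0}, {"offset": [0.6, 0, 0], "roll": 0}, {"offset": [0.5, 0, 0], "roll": 0}, {"offset": [0, 0, 0], "roll": 0}]'

```text
t: 53.4
tool_pos: [0.5735, -0.2644, 0.0607]
orientation: [-3.141, -0.074, -0.001]
force: [-0.5, 0.1, -2.7]
opening: 0.064
```

```bash
python3 go.py; python3 band.py
```

```text
t 53.4 pos [ 0.5735 -0.2644  0.0607] tilt 0.0005487279444800617 yaw 0.04714351137512536 F [-0.4788  0.0577 -2.6502] open 0.06397783425882647
[[216, 252], [214, 249], [211, 254], [181, 251], [182, 256], [213, 259]]
[[185, 233], [187, 245], [203, 247], [201, 235]]
```

Window height now suggests about 0.25 rad. I clamp, lift out and carry it back to the free spot.

Request:
step_arm --deltas '[{"offset": [0, 0, 0], "roll": 0}, {"offset": [-0.5, 0, -0.5], "roll": 0}, {"offset": [0, 0, -3], "roll": 0}, {"offset": [0, 0, -5], "roll": 0}, {"offset": [0, 0, -4], "roll": 0}, {"offset": [-1, -2, -2], "roll": 0}, {"offset": [-1, -4, 0], "roll": 0}, {"offset": [-1, -5, 0], "roll": 0}, {"offset": [0, -5, 0], "roll": 0}, {"offset": [0, -5, 0], "roll": 0}, {"offset": [0, -5, 0], "roll": 0}, {"offset": [0, -5, 0], "roll": 0}]' --grip_force 30

```text
t: 54.95
tool_pos: [0.523, 0.0448, 0.2062]
orientation: [3.141, 0.073, 0.002]
force: [0.9, 0.5, -1.8]
opening: 0.0639
```

Request:
step_arm --deltas '[{"offset": [0, -5, 0], "roll": 0}, {"offset": [0, -4, 0], "roll": 0}, {"offset": [0, -2.5, 0], "roll": 0}, {"offset": [0, -1, 2], "roll": 0}, {"offset": [0, 0, 4], "roll": 0}, {"offset": [0, 0, 3], "roll": 0}, {"offset": [0, 0, 0], "roll": 0}]'

```text
t: 55.82
tool_pos: [0.5146, 0.1668, 0.1115]
orientation: [3.139, 0.072, -0.011]
force: [-0.3, -0.0, -0.6]
opening: 0.0639
```

```bash
python3 go.py
python3 - <<'E'
from fit import *
s=cams.read_camera("scene"); g=cv2.cvtColor(np.ascontiguousarray(s["pixels"]),cv2.COLOR_RGB2HSV); m=cv2.inRange(g,(75,90,40),(100,255,255)); m[:,:385]=0;m[:,470:]=0;m[:180]=0;m[310:]=0
for c in cv2.findContours(m,0,1)[0]:
    if cv2.contourArea(c)>30: print(cv2.approxPolyDP(c,1.5,True)[:,0].tolist())
E
sed -i 's/"b8"/"b9"/' balls.py; python3 balls.py
```

```text
t 55.83 pos [0.5146 0.1668 0.1115] tilt 0.007272256944723713 yaw 0.04593198308477408 F [-0.2829 -0.0497 -0.6132] open 0.06392959647799845
[[397, 245], [397, 251], [425, 255], [429, 255], [430, 249]]
[[409, 227], [408, 240], [425, 240], [427, 229]]
[[405, 216], [405, 218], [437, 222], [437, 216], [435, 219]]
[[406, 199], [405, 206], [411, 206], [411, 200]]
top [498. 297.] area 89 bbox [11 10] hsv [  9. 129. 211.] at z=.014 [ 0.444 -0.341]
top [448. 320.] area 174 bbox [17 20] hsv [  8. 127. 141.] at z=.014 [ 0.401 -0.242]
top [482. 322.] area 85 bbox [10 11] hsv [  8. 126. 133.] at z=.014 [ 0.396 -0.309]
top [463. 322.] area 82 bbox [10 10] hsv [  8. 127. 139.] at z=.014 [ 0.396 -0.272]
top [430. 325.] area 82 bbox [10 11] hsv [  8. 127. 140.] at z=.014 [ 0.392 -0.208]
top net [(array([428., 325.]), 0.68), (array([498., 294.]), 0.61), (array([478., 321.]), 0.5), (array([452., 315.]), 0.49), (array([462., 325.]), 0.39), (array([444., 323.]), 0.39)]
scene [208. 189.] area 68 bbox [10  9] hsv [  8. 148. 145.] at z=.014 [ 0.4  -0.31]
scene [232. 194.] area 201 bbox [24 15] hsv [  8. 153. 149.] at z=.014 [ 0.403 -0.252]
scene [251. 194.] area 66 bbox [9 9] hsv [  8. 151. 149.] at z=.014 [ 0.396 -0.208]
scene [189. 203.] area 71 bbox [10  9] hsv [  9. 147. 214.] at z=.014 [ 0.448 -0.342]
scene net [(array([249., 194.]), 0.61), (array([242., 194.]), 0.55), (array([209., 189.]), 0.52), (array([190., 204.]), 0.47), (array([227., 191.]), 0.38)]
```

All six balls are in the tray (six detections in the top view). Now I fit the carton's tilt and height for the placing.

Run:
```python
from fit import *
s=cams.read_camera("scene"); h=.033;w=.032
obs=[((h,-w,0),(397,251.5)),((h,w,0),(429,255.3)),((h,-.018,.066),(409,227)),((h,.018,.066),(427,229)),((h,-.018,.034),(408,240.3)),((h,.018,.034),(425,241)),((h,-w,.088),(405,218)),((h,w,.088),(437,222))]
for c,x in fit(s,obs)[:1]:
    th,hh,gx=x; G=robot.read_state()["tool_pos"]+[0,0,.0075]
    z=[G[2]+(e-gx)*np.sin(th)-hh*np.cos(th) for e in(-.033,.033)]; print(c,x,"z of -x,+x bottom edges",z)
```

```text
4.265665445672305 [0.2616 0.0356 0.0238] z of -x,+x bottom edges [np.float64(0.0758254884224778), np.float64(0.09289533744525917)]
```

Request:
step_arm --deltas '[{"offset": [0.5, 0, 2], "roll": 0}, {"offset": [0, 0, 2.5], "roll": 0}, {"offset": [0, 0, 1.5], "roll": 0}, {"offset": [0, 0, 0.8], "roll": 0}, {"offset": [0, 0, 0], "roll": 0}]'

```text
t: 56.75
tool_pos: [0.5223, 0.1685, 0.0471]
orientation: [3.141, 0.074, -0.002]
force: [-0.3, 0.3, -1.8]
opening: 0.0639
```

Request:
step_arm --deltas '[{"offset": [0, 0, 0], "roll": 0}, {"offset": [0, 0, 0.3], "roll": 0}, {"offset": [0, 0, 0.3], "roll": 0}, {"offset": [0, 0, 0.3], "roll": 0}, {"offset": [0, 0, 0.3], "roll": 0}, {"offset": [0, 0, 0], "roll": 0}]' --grip_force 4

```text
t: 57.5
tool_pos: [0.5223, 0.1685, 0.0352]
orientation: [3.141, 0.073, -0.001]
force: [-0.4, 0.3, -1.1]
opening: 0.0641
```

```bash
python3 go.py
python3 - <<'E'
from fit import *
s=cams.read_camera("scene"); g=cv2.cvtColor(np.ascontiguousarray(s["pixels"]),cv2.COLOR_RGB2HSV); m=cv2.inRange(g,(75,90,40),(100,255,255)); m[:,:385]=0;m[:,470:]=0;m[:180]=0;m[310:]=0
for c in cv2.findContours(m,0,1)[0]:
    if cv2.contourArea(c)>30: print(cv2.approxPolyDP(c,1.5,True)[:,0].tolist())
E
```

```text
t 57.5 pos [0.5223 0.1685 0.0352] tilt 0.0006676553674191274 yaw 0.046749193924871715 F [-0.4427  0.3457 -1.1082] open 0.06414261931040705
[[393, 265], [392, 273], [423, 277], [424, 272], [397, 269]]
[[404, 252], [402, 263], [419, 263], [421, 254]]
[[400, 226], [400, 233], [405, 233], [406, 226]]
```

Request:
step_arm --deltas '[{"offset": [0, 0, 0.3], "roll": 0}, {"offset": [0, 0, 0.3], "roll": 0}, {"offset": [0, 0, 0.3], "roll": 0}, {"offset": [0, 0, 0.3], "roll": 0}, {"offset": [0, 0, 0], "roll": 0}]'

```text
t: 58.18
tool_pos: [0.5237, 0.1687, 0.0243]
orientation: [-3.14, -0.073, -0.003]
force: [2.9, 0.5, 4.3]
opening: 0.0642
```

```bash
python3 go.py
python3 - <<'E'
from fit import *
s=cams.read_camera("scene"); g=cv2.cvtColor(np.ascontiguousarray(s["pixels"]),cv2.COLOR_RGB2HSV); m=cv2.inRange(g,(75,90,40),(100,255,255)); m[:,:385]=0;m[:,470:]=0;m[:180]=0;m[310:]=0
for c in cv2.findContours(m,0,1)[0]:
    if cv2.contourArea(c)>30: print(cv2.approxPolyDP(c,1.5,True)[:,0].tolist())
E
```

```text
t 58.17 pos [0.5237 0.1687 0.0243] tilt 0.002201676276405643 yaw 0.04668916566398524 F [2.9236 0.4726 4.2834] open 0.06421981626297604
[[392, 270], [392, 276], [422, 279], [423, 275], [394, 272]]
[[403, 256], [401, 266], [418, 268], [420, 258]]
[[398, 246], [399, 248], [429, 251], [428, 246], [426, 249]]
[[400, 229], [399, 237], [404, 237], [405, 230]]
```

The carton is in contact and nearly flat (about 0.15 rad). I release it and retreat.

Request:
step_arm --deltas '[{"offset": [0, 0, 0], "roll": 0}, {"offset": [0, 0, 0], "roll": 0}, {"offset": [0, 0, 0], "roll": 0}, {"offset": [0, 0, 0], "roll": 0}, {"offset": [0, 0, 0], "roll": 0}]' --fingers 9.3

```text
t: 58.85
tool_pos: [0.5225, 0.1686, 0.0236]
orientation: [3.141, 0.074, -0.0]
force: [-0.1, -0.4, -0.4]
opening: 0.093
```

Request:
step_arm --deltas '[{"offset": [0, 0, -2], "roll": 0}, {"offset": [0, 0, -4], "roll": 0}, {"offset": [0, 0, -5], "roll": 0}, {"offset": [-3, 0, -5], "roll": 0}, {"offset": [-6, 0, -2], "roll": 0}, {"offset": [-5, 2, 0], "roll": 0}, {"offset": [0, 0, 0], "roll": 0}]'

```text
t: 59.72
tool_pos: [0.3818, 0.1414, 0.2033]
orientation: [-3.141, -0.074, -0.001]
force: [-0.4, -0.1, -0.1]
opening: 0.0931
```

```bash
python3 go.py
python3 - <<'E'
from m import *
cx,cy,sz,a=rect(p,teal(p,(226,258),36),.088); print("top",cx,cy,sz,a)
for t in("carton","carton_top"): print([np.array(r["xy"]) for r in cams.pinpoint(s,t) if r["xy"][0]>385],[np.array(r["xy"]) for r in cams.pinpoint(p,t) if r["xy"][0]<270])
print("expected upright scene",proj(s,[cx,cy,.0]),proj(s,[cx,cy,.088]))
g=cv2.cvtColor(np.ascontiguousarray(s["pixels"]),cv2.COLOR_RGB2HSV); m_=cv2.inRange(g,(75,90,40),(100,255,255)); m_[:,:385]=0;m_[:,470:]=0;m_[:180]=0;m_[310:]=0
for c in cv2.findContours(m_,0,1)[0]:
    if cv2.contourArea(c)>30: print(cv2.approxPolyDP(c,1.5,True)[:,0].tolist())
y=np.deg2rad(a if a<45 else a-90); Q=R.from_euler("z",y).as_matrix()
for c in[(.033,-.032,0),(.033,.032,0),(.033,-.032,.088),(.033,.032,.088),(-.033,-.032,.088),(-.033,.032,.088)]: print(c,proj(s,np.array([cx,cy,0])+Q@np.array(c)))
for t in("tray","dispenser","brush","tin_black","tin_brown"): print(t,[at_z(p,r["xy"],0)[:2] for r in cams.pinpoint(p,t)[:1]])
E
sed -i 's/"b9"/"b10"/' balls.py; python3 balls.py
```

```text
t 59.73 pos [0.3818 0.1414 0.2033] tilt 0.0008024078428850935 yaw 0.04696656175997907 F [-0.4152 -0.0714 -0.1272] open 0.09305252660439328
top 0.5210950927734375 0.16914706420898437 (65.47900390625, 62.15797805786133) 0.34720495343208313
[array([405.2, 270.1])] []
[array([413.9, 251. ])] [array([229.4, 256.8])]
expected upright scene [406.78   268.3071] [413.179  247.1365]
[[391, 272], [392, 281], [421, 284], [422, 281], [392, 278]]
[[400, 273], [416, 276], [418, 269], [402, 267]]
[[398, 234], [396, 261], [428, 264], [428, 237]]
(0.033, -0.032, 0) [390.5099 279.4285]
(0.033, 0.032, 0) [420.6169 284.0386]
(0.033, -0.032, 0.088) [395.7873 258.776 ]
(0.033, 0.032, 0.088) [428.1866 263.6186]
(-0.033, -0.032, 0.088) [398.7598 231.3006]
(-0.033, 0.032, 0.088) [430.0706 235.8317]
tray [array([ 0.4717, -0.2484])]
dispenser [array([ 0.7092, -0.2171])]
brush [array([0.7053, 0.2495])]
tin_black [array([ 0.7075, -0.0161])]
tin_brown [array([0.5816, 0.007 ])]
top [498. 297.] area 89 bbox [11 10] hsv [  9. 129. 211.] at z=.014 [ 0.444 -0.341]
top [448. 320.] area 192 bbox [18 20] hsv [  9. 127. 20
[... 261 characters left out ...]
.014 [ 0.392 -0.207]
top net [(array([232., 282.]), 0.74), (array([451., 280.]), 0.56), (array([445., 324.]), 0.54), (array([429., 324.]), 0.45), (array([452., 315.]), 0.4), (array([465., 323.]), 0.4), (array([497., 294.]), 0.39)]
scene [208. 189.] area 68 bbox [10  9] hsv [ 10. 140. 230.] at z=.014 [ 0.4   -0.309]
scene [232. 194.] area 204 bbox [24 16] hsv [ 10. 142. 229.] at z=.014 [ 0.403 -0.252]
scene [251. 194.] area 68 bbox [9 9] hsv [ 10. 141. 229.] at z=.014 [ 0.396 -0.208]
scene [189. 203.] area 71 bbox [10  9] hsv [ 10. 144. 219.] at z=.014 [ 0.448 -0.342]
scene net [(array([243., 190.]), 0.59), (array([232., 197.]), 0.46), (array([192., 204.]), 0.44), (array([210., 187.]), 0.39)]
```

The carton stands upright (corners within 2 px of the prediction), six balls are in the tray, and the bystanders are within 10 mm of where they were. I hand in.

```bash
python3 -c "
from plant import robot
robot.close_job(); print(robot.read_state()['t'])"
```

```text
the job is handed in; nothing more can be done
the job is handed in; nothing more can be done
```

I handed the job in at about 60 s, with all six clay balls in the tray and the carton upright on the ledge, released. The system reports no verdict, so this rests on my own checks.

**What I did:**
- I pulled the spout of the leftmost carton fully out with closed fingertips.
- The tool cannot tilt, so I gripped the carton near its top and pivoted it in the grip against the tray's far wall and rim, to roughly 1.6 rad.
- I then swung it back upright against the inner wall and pressed it flat at (0.52, 0.17), about 0.4 m from the tray.

**Last checks:**
- **Balls:** the top view shows six balls by colour, all in the tray. One blob has twice a single ball's area, so I counted it as two; the scene view agrees.
- **Carton:** its top and rear-face corners match an upright pose to about 3 px at worst, and the fingers are clear of it.
- **Bystanders:** the tins, brush and bottle measure within about 10 mm of their starting positions.

**What went wrong on the way:**
- The first low grip slid instead of pivoting, so I regripped.
- The spout folded back on the tray floor and held the balls in. I reopened it partly on the tray's near wall.
- The first two tries at bringing the carton upright failed.
- The tray shifted a few millimetres.
- In the last top view the ball network also reported two points that are not balls. The one at (232,282) is probably the orange tab. The one at (451,280) has no matching colour blob.

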